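# Find the weight that still grips

## Robot

A 6-joint arm with a two-finger parallel gripper is mounted at the origin on the work surface. World frame = base frame: x ahead of the robot, y to its left, z up, the work surface at z = 0. Lengths are in m, angles in rad, forces in N, time in s.
With the tool pointing down it reaches from about 0.25 to 0.775 m from the base axis. Payload 4 kg.
Tool frame: the origin (TCP) lies midway between the tips of the shut fingers; the grasp point (between the pads) lies 19 mm behind it; z points along the fingers, y is the direction in which the jaws open and shut (so a half turn about z gives the same grasp; the last joint's range is limited). The gripper opens to 94 mm and grips with 3 to 60 N. Pads are 16 mm wide; open, the fingers measure 119 mm over their backs; the gripper's body (75 mm by 177 mm) begins 78 mm behind the grasp point.
Start: joints at [-1.265, 0.087, 1.371, -0, 1.684, -0.103], TCP at [0.219, -0.505, 0.18] pointing down, gripper open.
Joint ranges: [-3.1, 3.1], [-0.76, 2.03], [0.27, 2.55], [-1.08, 4.22], [0.17, 2.65], [-2.57, 2.57]. Speed limits (rad/s): [2.79, 2.79, 3.14, 3.14, 3.14, 3.14].

## Interface

Orientations are given as [roll, pitch, yaw] about the fixed x, y, z axes, in that order (R = Rz(yaw) Ry(pitch) Rx(roll)).
In Python, from bench import robot gives the robot as it stands.
- The arm moves only by the tool carry_out, never from a script. Its argument "deltas" is text: rows parted by semicolons, each of 7 numbers parted by spaces: the shift along the tool's x, y, z in mm, then the turn, a rotation vector about the tool's x, y, z in rad, then the closure, from 0 (fully open) to 1 (shut). A call has exactly 8 rows; each row is the pose to reach, as a shift and turn from the pose commanded when the call began, along the tool's axes at that moment; what a row does not reach only later rows make up. A row lasts 1/12 s, in which the tool goes at most 41.7 mm and 7.16 degrees, less where a joint would pass 70% of its speed; a pose out of reach is approached as far as the arm can. A call with a gripper value outside its range is refused whole. The fingers move at their own pace and stop on an object; the grip force is fixed at half the most. Time passes only in rows, so rows that repeat a pose let the fingers close, or fill a call up. It gives the time, the measured TCP pose, the force and the opening at its end, in the units of the state.
- robot.get_obs(): the state, without advancing time (a new reading comes with each control period).
- robot.snapshot(name): name is "side" or "top" or "wrist"; returns a dict with "pixels" (480x640x3 uint8, red, green, blue), "range_z" (480x640 float32, m along the optical axis (not along the pixel's ray), 0 where there is no reading), "camera_matrix" (3x3 intrinsics, pixels), "rvec" (rotation vector, rad) and "tvec" (3), from world to camera coordinates, as OpenCV has them. Camera axes: x right, y down, z forward; pixel columns grow to the right and rows downward; lengths in m; the calibration is good to about 2 mm. A picture is of the moment at which its call begins.
- robot.close_job(): hands the job in, once; it reports no verdict.
Trained networks look in a picture, given as the dict that the camera call returned (one of the last four; its "shot" number tells which), for a name from the list of things; names that differ only in an ending like _2 or _b are one class to them, and where a whole thing is asked for, a point or a joint stands for the part that bears it (a point fixed in the world has none). Each returns a list of dicts, best first, with "p" (0 to 1); they miss things now and then, are a little off and sometimes report something else, mostly with a low value. They report only what shows in the picture. A call takes as long as a camera call.
- robot.look_for(picture, thing): "at" ([x, y, z] in m, in the coordinates of the camera as it stood for that picture, good to about 4 mm: the middle of the surface that is visible of it).
- robot.place_of(picture, thing): "at" ([x, y, z] in m, in the coordinates of the camera as it stood for that picture, good to about 4 mm: a listed point, or the origin of a listed thing).
The state is a dict: "time": time; "joint_positions": joint angles; "qvel": joint speeds; "joint_torque": joint torques, N m; "tool_pos": TCP position; "ee_rot": TCP orientation; "wrist_force": force on the tool from outside, world axes, zero at the start; "wrist_torque": the same for the moment, N m; "width": finger opening in m.
Only numpy, scipy, OpenCV 4.12 (cv2) and the standard library are available. Lean on these libraries where they do the work, as an engineer would, in place of code of your own. Each camera call takes 0.05 s, during which the arm holds its last target.

## Task

Of the three knobbed, rubber-soled hold-down weights only one still grips; the soles of the other two are glazed and would slide off the sloping white deck. Feel for it by dragging the weights, each a good 4 cm along the board without pressing hard and without lifting it before its drag; then set the one that grips gently and flat on the middle of the sloping deck so that it stays there, and leave the other two standing on the board and everything else alone.

Things in the scene. Friction and masses are not known exactly. Their poses are not given: they have to be found in the camera images.
- weight_a: one of three look-alike weights, 0.74 to 0.86 kg: dark metal puck 84 mm across with rubber sole, top 21 mm above the sole; stem 14 mm across, then an upright cylindrical black knob 28 mm across from 32 to 58 mm above the sole. Origin at the centre of the sole's underside, z up. Exactly one of the three grips, it may be any: not seen, only felt. Board clear for 55 mm on its robot side (-x).
- weight_b: one of three look-alike weights, 0.74 to 0.86 kg: dark metal puck 84 mm across with rubber sole, top 21 mm above the sole; stem 14 mm across, then an upright cylindrical black knob 28 mm across from 32 to 58 mm above the sole. Origin at the centre of the sole's underside, z up. Exactly one of the three grips, it may be any: not seen, only felt. Board clear for 55 mm on its robot side (-x).
- weight_c: one of three look-alike weights, 0.74 to 0.86 kg: dark metal puck 84 mm across with rubber sole, top 21 mm above the sole; stem 14 mm across, then an upright cylindrical black knob 28 mm across from 32 to 58 mm above the sole. Origin at the centre of the sole's underside, z up. Exactly one of the three grips, it may be any: not seen, only felt. Board clear for 55 mm on its robot side (-x).
- board: flat grey work board fixed on the bench, 300 x 600 x 6 mm, origin under its centre; the weights stand on it. Friction on board and deck: gripping sole about 0.7, glazed about 0.24. Under its own weight alone the gripping weight drags along the board at 4.5 to 6.7 N, a glazed one at 1.5 to 2.3 N; pressing down or bearing up changes this in proportion
- deck: white flat sloping deck on a grey foot, fixed to the bench: face 170 mm (up the slope) x 160 mm, no rim, sloping 22 degrees about its y axis so that it falls towards its -x; the face's centre is 45 mm above the origin, which is under it on the bench. A glazed weight slides off it
- deck_face (a point): the centre of the deck's sloping face; same axes as the deck (z vertical, not the face's normal)
- dish: small closed clear dish, 45 mm across, 14 mm high, lying on the board among the weights; a bystander; origin under it
- marker: white marker pen with black cap, 125 x 16 x 16 mm, lying on the board among the weights; a bystander; origin under it
- pipette: white hand pipette, about 250 mm long, 24 mm high, lying across the bench on the robot's side of the board; a bystander; origin under it
- reagent: amber bottle, 60 mm across, 140 mm tall, beyond the board; a bystander; origin under it
- beaker: glass beaker, 70 mm across, 85 mm tall, to the robot's right; a bystander; origin under it
- rack: white tube rack with blue-capped tubes, 60 x 150 x 82 mm, beyond the board; a bystander; origin under it
- tipbox: box of pipette tips, 87 x 122 x 67 mm, beyond the board; a bystander; origin under it

How it is judged:
At the end, for the whole second after the job is handed in: One weight stands by itself, flat and at rest, on the sloping deck, within 40 mm of its middle along the deck's x and y (tilt 0.33 to 0.44 rad, the slope being 0.384); the other two stand flat and at rest on the board ((((x of weight_a in the frame of deck_face between -0.04 and 0.04 m and y of weight_a in the frame of deck_face between -0.04 and 0.04 m and angle between weight_a's own z axis and vertical between 0.33 and 0.44 rad and contact force between weight_a and deck above 3 N and linear speed of weight_a below 0.01 m/s) and (height (world z) of weight_b between 0.002 and 0.01 m and angle between weight_b's own z axis and vertical below 0.06 rad and contact force between weight_b and board above 3 N and linear speed of weight_b below 0.01 m/s) and (height (world z) of weight_c between 0.002 and 0.01 m and angle between weight_c's own z axis and vertical below 0.06 rad and contact force between weight_c and board above 3 N and linear speed of weight_c below 0.01 m/s)) or ((x of weight_b in the frame of deck_face between -0.04 and 0.04 m and y of weight_b in the frame of deck_face between -0.04 and 0.04 m and angle between weight_b's own z axis and vertical between 0.33 and 0.44 rad and contact force between weight_b and deck above 3 N and linear speed of weight_b below 0.01 m/s) and (height (world z) of weight_a between 0.002 and 0.01 m and angle between weight_a's own z axis and vertical below 0.06 rad and contact force between weight_a and board above 3 N and linear speed of weight_a below 0.01 m/s) and (height (world z) of weight_c between 0.002 and 0.01 m and angle between weight_c's own z axis and vertical below 0.06 rad and contact force between weight_c and board above 3 N and linear speed of weight_c below 0.01 m/s)) or ((x of weight_c in the frame of deck_face between -0.04 and 0.04 m and y of weight_c in the frame of deck_face between -0.04 and 0.04 m and angle between weight_c's own z axis and vertical between 0.33 and 0.44 rad and contact force between weight_c and deck above 3 N and linear speed of weight_c below 0.01 m/s) and (height (world z) of weight_a between 0.002 and 0.01 m and angle between weight_a's own z axis and vertical below 0.06 rad and contact force between weight_a and board above 3 N and linear speed of weight_a below 0.01 m/s) and (height (world z) of weight_b between 0.002 and 0.01 m and angle between weight_b's own z axis and vertical below 0.06 rad and contact force between weight_b and board above 3 N and linear speed of weight_b below 0.01 m/s)))); the robot touches nothing.
It fails at once if a weight is lifted before it has been dragged 25 mm along the board ((height (world z) of weight_a between 0.015 and 0.025 m and distance of weight_a from where it was at the start of the episode below 0.025 m) or (height (world z) of weight_b between 0.015 and 0.025 m and distance of weight_b from where it was at the start of the episode below 0.025 m) or (height (world z) of weight_c between 0.015 and 0.025 m and distance of weight_c from where it was at the start of the episode below 0.025 m)).
It fails at once if a weight is pressed or set down on board or deck with more than 35 N in all (contact force between any of weight_a, weight_b, weight_c and board above 35 N or contact force between any of weight_a, weight_b, weight_c and deck above 35 N).
It fails at once if a weight slips down the deck (touching it more than 50 mm down the slope from its middle) ((contact force between weight_a and deck above 0.3 N and x of weight_a in the frame of deck_face below -0.05 m) or (contact force between weight_b and deck above 0.3 N and x of weight_b in the frame of deck_face below -0.05 m) or (contact force between weight_c and deck above 0.3 N and x of weight_c in the frame of deck_face below -0.05 m)).
It fails at once if a weight is tipped over (more than 0.65 rad) (angle between any of weight_a, weight_b, weight_c's own z axis and vertical above 0.65 rad).
It fails at once if a bystander is moved more than 20 mm (distance of any of dish, marker, pipette, reagent, beaker, rack, tipbox from where it was at the start of the episode above 0.02 m).
It also fails if it takes over 64 s, if anything falls off the work surface, if the arm or the gripper's body presses on something with over 40 N, if the wrist force passes 120 N, or if a joint passes its speed limit or range.

## Working session

There is one attempt and no reset: what is moved stays moved. The work goes in short steps, Python scripts to look and compute and a tool call to move; the robot and the scene stay as the last step left them, time stands still between calls to the robot, and variables do not carry over. Pictures are saved under pics/ and viewed, and the job is handed in when it is done.

Besides the shell and the picture viewer there is one more tool, called after ">>>" by a JSON object that holds its "fn" and its "kwargs", one argument or row to a line. carry_out: Moves the arm, as the interface text tells. Its arguments: {"type":"object","properties":{"deltas":{"type":"string"}},"required":["deltas"]}

```bash
mkdir -p pics; ls; cat > h.py <<'E'
import numpy as np, cv2
from bench import robot
def save(s,n): cv2.imwrite('pics/'+n+'.png',cv2.cvtColor(s['pixels'],cv2.COLOR_RGB2BGR))
def c2w(s,p):
    R=cv2.Rodrigues(np.array(s['rvec'],float))[0]; return R.T@(np.array(p,float)-np.array(s['tvec'],float).ravel())
def w2p(s,p):
    q,_=cv2.projectPoints(np.array(p,float).reshape(-1,1,3),np.array(s['rvec'],float),np.array(s['tvec'],float),s['camera_matrix'],None); return q.reshape(-1,2)
def cloud(s):
    z=s['range_z'].astype(float); K=s['camera_matrix']; v,u=np.mgrid[:480,:640]
    P=np.stack([(u-K[0,2])*z/K[0,0],(v-K[1,2])*z/K[1,1],z],-1)
    R=cv2.Rodrigues(np.array(s['rvec'],float))[0]
    W=(P-np.array(s['tvec'],float).ravel())@R; W[z<=0]=np.nan; return W
E
python3 - <<'E'
from h import *
print(robot.get_obs())
for c in ('top','side'):
    s=robot.snapshot(c); save(s,c+'0')
    for t in ('weight_a','deck','deck_face','board','dish','marker','pipette','reagent','beaker','rack','tipbox'):
        for d in robot.place_of(s,t)[:3]: print(c,t,round(d['p'],2),c2w(s,d['at']).round(3),w2p(s,c2w(s,d['at'])).round(0))
E
```

```text
pics
{'time': 0.0, 'joint_positions': array([-1.26510015e+00,  8.79483003e-02,  1.37224860e+00,  1.51617147e-05,
        1.68358434e+00, -1.03116981e-01]), 'qvel': array([-0.00072341, -0.00069413,  0.00252248,  0.00022815,  0.0006671 ,
        0.00065809]), 'joint_torque': array([ 7.77703590e-04, -3.40179741e+01, -3.02428293e+01,  7.16250390e-02,
        3.29203019e-02, -1.74821548e-04]), 'tool_pos': array([ 0.21844673, -0.50410283,  0.17831077]), 'ee_rot': array([-3.13941725e+00, -2.40269342e-04,  4.08814591e-01]), 'wrist_force': array([-1.00502643,  0.41790901, -0.383335  ]), 'wrist_torque': array([ 0.02679507,  0.01404548, -0.00885552]), 'width': 0.09414054722720665}
top weight_a 0.91 [ 0.551 -0.055  0.004] [[332. 251.]]
top weight_a 0.76 [ 0.566 -0.24   0.007] [[410. 244.]]
top weight_a 0.71 [0.578 0.194 0.005] [[226. 241.]]
top deck 0.93 [0.547 0.398 0.002] [[139. 254.]]
top deck 0.18 [0.579 0.193 0.004] [[227. 240.]]
top deck_face 0.85 [0.548 0.394 0.044] [[136. 253.]]
top board 0.83 [ 0.561 -0.041 -0.001] [[325. 247.]]
top dish 0.64 [ 0.596 -0.144  0.007] [[369. 232.]]
top mar
[... 717 characters left out ...]
48] [[316. 386.]]
side board 0.77 [ 0.558 -0.034  0.001] [[326. 254.]]
side board 0.39 [0.769 0.01  0.004] [[237. 261.]]
side dish 0.5 [ 0.599 -0.143  0.   ] [[313. 228.]]
side marker 0.79 [0.602 0.073 0.01 ] [[304. 278.]]
side marker 0.72 [ 0.568 -0.236  0.006] [[327. 207.]]
side pipette 0.86 [ 0.376 -0.006 -0.001] [[401. 264.]]
side reagent 0.76 [0.77  0.012 0.001] [[237. 262.]]
side reagent 0.45 [ 0.548  0.398 -0.001] [[317. 402.]]
side beaker 0.76 [ 0.43  -0.412  0.001] [[376. 178.]]
side rack 0.8 [ 0.779 -0.175 -0.001] [[247. 219.]]
side rack 0.27 [ 0.375 -0.004 -0.001] [[402. 265.]]
side tipbox 0.98 [0.783 0.216 0.004] [[211. 322.]]
side tipbox 0.34 [ 0.428 -0.416 -0.001] [[377. 178.]]
```

View pics/top0.png

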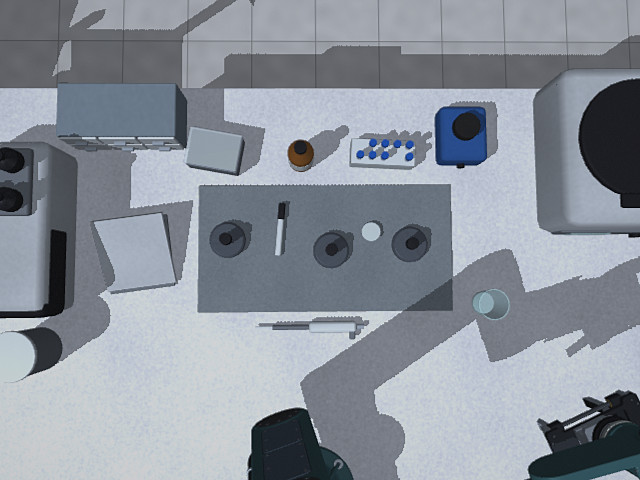

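View pics/side0.png

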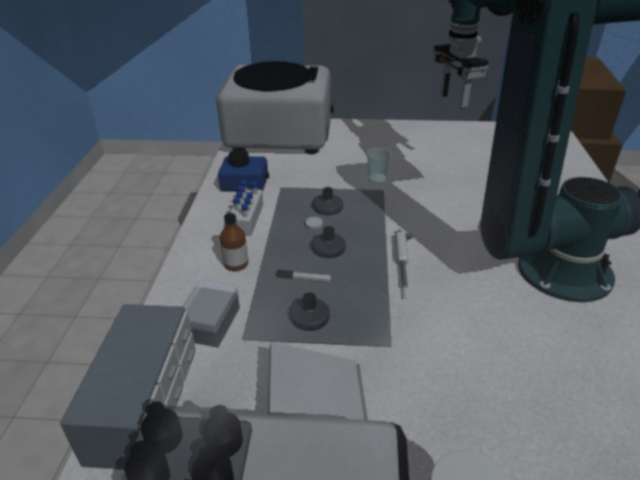

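```bash
python3 - <<'E'
from h import *
for c in ('top','side'):
    s=robot.snapshot(c); W=cloud(s); rgb=s['pixels'].astype(int)
    for n,(x,y) in zip('BAC',[(.551,-.053),(.567,-.239),(.578,.19)]):
        m=(np.hypot(W[...,0]-x,W[...,1]-y)<.03)&(W[...,2]>.045)&(W[...,2]<.08)
        P=W[m]; 
        t=P[P[:,2]>P[:,2].max()-.006]
        print(c,n,len(P),P[:,2].max().round(4),'top mid',((t.max(0)+t.min(0))/2).round(4),t.mean(0).round(4),(t.max(0)-t.min(0)).round(4))
    m=(np.abs(W[...,0]-.548)<.1)&(np.abs(W[...,1]-.398)<.1)&(W[...,2]>.008)&(rgb.min(-1)>150)
    P=W[m]; print('deck',len(P),P.min(0),P.max(0))
    A=np.c_[P[:,:2],np.ones(len(P))]; 
    for k in range(5):
        co=np.linalg.lstsq(A,P[:,2],rcond=None)[0]; r=abs(A@co-P[:,2])<.004; A=A[r];P=P[r]
    print(len(P),co,P.min(0),P.max(0))
    c_,sz,a=cv2.minAreaRect(P[:,:2].astype(np.float32)); print(c_,sz,a)
    m=(abs(W[...,2]-.006)<.006)
E
```

```text
top B 122 0.0706 top mid [ 0.5543 -0.052   0.0677] [ 0.5532 -0.0518  0.0665] [0.0249 0.0204 0.0059]
top A 128 0.0684 top mid [ 0.5671 -0.2363  0.0654] [ 0.5666 -0.2371  0.0645] [0.0252 0.0258 0.006 ]
top C 127 0.0689 top mid [0.5783 0.1893 0.066 ] [0.5791 0.1895 0.065 ] [0.0249 0.0245 0.0059]
deck 4378 [0.45127905 0.30434958 0.00826278] [0.63551183 0.47940098 0.08173787]
3798 [ 0.40124286  0.05185738 -0.19593746] [0.45416956 0.31229252 0.00906949] [0.63551183 0.47917985 0.0795308 ]
(0.5445464849472046, 0.397854208946228) (0.16489264369010925, 0.15819156169891357) 7.290544033050537
side B 127 0.0673 top mid [ 0.5532 -0.0495  0.0643] [ 0.5532 -0.0495  0.0639] [0.0243 0.0302 0.006 ]
side A 102 0.0666 top mid [ 0.5655 -0.2351  0.0638] [ 0.5651 -0.2351  0.0638] [0.0246 0.0253 0.0055]
side C 181 0.067 top mid [0.5784 0.1907 0.064 ] [0.5782 0.1919 0.0638] [0.0254 0.031  0.006 ]Traceback (most recent call last):
  File "<stdin>", line 10, in <module>
    return umr_minimum(a, axis, None, out, keepdims, initial, where)
ValueError: zero-size array to reduction operation minimum which has no identity
```

The top view shows the weights at about pixels (410,244), (332,250) and (226,240), the dish at (371,231), the marker at (280,228) and the deck at (136,253). The side view agrees. Both cameras and the networks put the knobs at (.566,-.236), (.5535,-.051) and (.578,.190), and the deck centre at (.546,.398) with about 7.3° yaw.

```bash
cat > mv.py <<'E'
# usage: mv.py upd "last row" ; mv.py go x y z yaw tilt closure n  -> rows
import sys,json,numpy as np
from scipy.spatial.transform import Rotation as Ro
try: c=json.load(open('cmd.json'))
except Exception: c=dict(p=[.219,-.505,.18],r=Ro.from_euler('xyz',[np.pi,0,.4095]).as_rotvec().tolist())
p=np.array(c['p']);R=Ro.from_rotvec(c['r'])
def target_rot(yaw,tilt): # tilt about the yawed y axis: tool z = -(normal of deck falling to -x)
    return Ro.from_euler('z',yaw)*Ro.from_euler('y',-tilt)*Ro.from_euler('x',np.pi)
a=sys.argv
def upd(row):
    global p,R
    v=np.array(row.split(),float); p=p+R.apply(v[:3]/1000); R=R*Ro.from_rotvec(v[3:6])
    json.dump(dict(p=p.tolist(),r=R.as_rotvec().tolist()),open('cmd.json','w'))
if a[1]=='upd': upd(a[2]); a=a[:1]+a[3:]
i=1
while i<len(a):
    x,y,z,yaw,tilt=map(float,a[i+1:i+6])
    d=R.inv().apply(np.array([x,y,z])-p)*1000; w=(R.inv()*target_rot(yaw,tilt)).as_rotvec()
    print('target delta',d.round(1),w.round(3),'mm',np.linalg.norm(d).round(0)); i+=6
print('cmd',p.round(4),R.as_euler('xyz').round(3))
E
python3 mv.py go .566 -.236 .18 0 0 go .566 -.236 .11 0 0
```

```text
target delta [ 425.4 -108.6    0. ] [-0.    -0.     0.409] mm 439.0
target delta [ 425.4 -108.6   70. ] [-0.    -0.     0.409] mm 445.0
cmd [ 0.219 -0.505  0.18 ] [-3.142  0.     0.41 ]
```

>>> {"fn": "carry_out", "kwargs": {
  "deltas": "20 -5 0 0 0 0.02 0.4; 55 -14 0 0 0 0.06 0.4; 92 -23 0 0 0 0.1 0.4; 129 -33 0 0 0 0.14 0.4; 166 -42 0 0 0 0.18 0.4; 203 -52 0 0 0 0.22 0.4; 240 -61 0 0 0 0.26 0.4; 277 -71 0 0 0 0.3 0.4"
}}

```text
time: 1.97
tool_pos: [0.4459, -0.3282, 0.1796]
ee_rot: [3.141, -0.0, 0.107]
wrist_force: [0.5, -0.6, -0.1]
width: 0.0567
```

```bash
python3 mv.py upd "277 -71 0 0 0 0.3" go .566 -.236 .18 0 0 go .566 -.236 .05 0 0
```

```text
target delta [130.7 -79.8   0. ] [-0.    0.    0.11] mm 153.0
target delta [130.7 -79.8 130. ] [-0.    0.    0.11] mm 201.0
cmd [ 0.4448 -0.3296  0.18  ] [-3.142  0.     0.11 ]
```

>>> {"fn": "carry_out", "kwargs": {
  "deltas": "30 -18 0 0 0 0.03 0.4; 63 -38 0 0 0 0.06 0.4; 95 -58 0 0 0 0.09 0.4; 120 -73 15 0 0 0.11 0.4; 131 -80 45 0 0 0.11 0.4; 131 -80 80 0 0 0.11 0.4; 131 -80 110 0 0 0.11 0.4; 131 -80 125 0 0 0.11 0.4"
}}

```text
time: 2.63
tool_pos: [0.5639, -0.2338, 0.0493]
ee_rot: [-3.138, 0.007, 0.0]
wrist_force: [-0.6, 0.4, -1.1]
width: 0.0567
```

```bash
python3 mv.py upd "131 -80 125 0 0 0.11" go .566 -.236 .035 0 0
python3 - <<'E'
from h import *
s=robot.snapshot('wrist'); save(s,'w1'); s=robot.snapshot('side'); save(s,'s1'); o=robot.get_obs(); print(o['tool_pos'],o['wrist_force'])
W=cloud(s);x,y=.566,-.236
E
```

```text
target delta [-0.3  0.3 20. ] [-0.  0. -0.] mm 20.0
cmd [ 0.5663 -0.2357  0.055 ] [-3.142e+00  0.000e+00 -1.000e-03]
[ 0.56334237 -0.23397756  0.04970406] [-0.12923361  0.02934822  0.44091282]
```

View pics/w1.png

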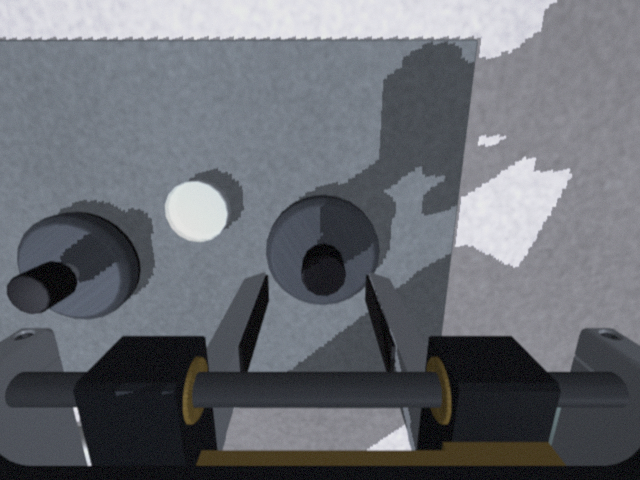

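View pics/s1.png

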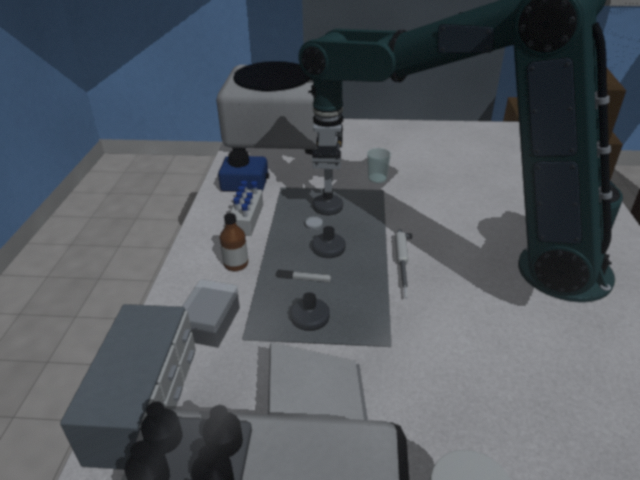

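The wrist view has the knob at (323,270), centred between the finger tips. The side view shows the gripper over the right-hand weight. Next I'll lower and grip.

>>> {"fn": "carry_out", "kwargs": {
  "deltas": "1 1 4 0 0 0 0.4; 2 2 8 0 0 0 0.4; 2 2 12 0 0 0 0.4; 2 2 15 0 0 0 0.4; 2 2 15 0 0 0 0.6; 2 2 15 0 0 0 0.8; 2 2 15 0 0 0 1; 2 2 15 0 0 0 1"
}}

```text
time: 3.4
tool_pos: [0.5684, -0.2379, 0.04]
ee_rot: [3.141, -0.001, -0.001]
wrist_force: [0.4, -1.1, 0.0]
width: 0.0332
```

```bash
python3 mv.py upd "2 2 15 0 0 0";python3 - <<'E'
from h import *
o=robot.get_obs(); print(o['tool_pos'],o['wrist_force'],o['wrist_torque'],o['width'])
E
```

```text
cmd [ 0.5683 -0.2377  0.04  ] [-3.142e+00  0.000e+00 -1.000e-03]
[ 0.56835052 -0.23785299  0.03999129] [ 0.35752745 -1.0906124   0.03803852] [ 0.0685477  -0.01172705 -0.00589986] 0.03322040874141316
```

>>> {"fn": "carry_out", "kwargs": {
  "deltas": "0 0 0 0 0 0 0.55; -1 -1 2 0 0 0 0.5; -2 -1 4 0 0 0 0.5; -2 -1 6 0 0 0 0.6; -2 -1 6 0 0 0 0.8; -2 -1 6 0 0 0 1; -2 -1 6 0 0 0 1; -2 -1 6 0 0 0 1"
}}

```text
time: 4.07
tool_pos: [0.566, -0.2369, 0.0332]
ee_rot: [3.141, 0.0, -0.001]
wrist_force: [-0.0, -1.6, -1.6]
width: 0.0266
```

>>> {"fn": "carry_out", "kwargs": {
  "deltas": "0 0 0 0 0 0 1; 0 0 0 0 0 0 1; 0 0 0 0 0 0 1; 0 0 0 0 0 0 1; -1 0 0 0 0 0 1; -2 0 0 0 0 0 1; -3 0 0 0 0 0 1; -4 0 0 0 0 0 1"
}}

```text
time: 4.73
tool_pos: [0.562, -0.2362, 0.0332]
ee_rot: [-3.141, 0.0, -0.001]
wrist_force: [1.0, -0.6, -3.5]
width: 0.0265
```

```bash
python3 mv.py upd "-2 -1 6 0 0 0" ;python3 mv.py upd "-4 0 0 0 0 0" ;python3 - <<'E'
from h import *
o=robot.get_obs(); print(o['tool_pos'],o['wrist_force'],o['wrist_torque'],o['width'])
E
```

```text
cmd [ 0.5663 -0.2367  0.034 ] [-3.142e+00  0.000e+00 -1.000e-03]
cmd [ 0.5623 -0.2367  0.034 ] [-3.142e+00  0.000e+00 -1.000e-03]
[ 0.56201072 -0.23621873  0.03323024] [ 0.9784325  -0.58888089 -3.48639316] [ 0.10863905 -0.18280796  0.04799367] 0.026511357448734188
```

>>> {"fn": "carry_out", "kwargs": {
  "deltas": "-2 0 0.5 0 0 0 1; -4 0 0.8 0 0 0 1; -6 0 0.8 0 0 0 1; -8 0 0.8 0 0 0 1; -10 0 0.8 0 0 0 1; -12 0 0.8 0 0 0 1; -14 0 0.8 0 0 0 1; -16 0 0.8 0 0 0 1"
}}

```text
time: 5.4
tool_pos: [0.5463, -0.2369, 0.0332]
ee_rot: [3.141, -0.001, -0.001]
wrist_force: [2.9, -0.0, 1.5]
width: 0.0264
```

>>> {"fn": "carry_out", "kwargs": {
  "deltas": "-2 0 0 0 0 0 1; -4 0 0 0 0 0 1; -6 0 0 0 0 0 1; -8 0 0 0 0 0 1; -10 0 0 0 0 0 1; -12 0 0 0 0 0 1; -14 0 0 0 0 0 1; -16 0 0 0 0 0 1"
}}

```text
time: 6.07
tool_pos: [0.5304, -0.2368, 0.0332]
ee_rot: [3.141, -0.001, -0.001]
wrist_force: [2.7, 0.1, 2.4]
width: 0.0264
```

```bash
python3 mv.py upd "-16 0 0.8 0 0 0" ;python3 mv.py upd "-16 0 0 0 0 0" ;python3 - <<'E'
from h import *
o=robot.get_obs(); print(o['tool_pos'],o['wrist_force'],o['wrist_torque'],o['width'])
E
```

```text
cmd [ 0.5463 -0.2367  0.0332] [-3.142e+00  0.000e+00 -1.000e-03]
cmd [ 0.5303 -0.2367  0.0332] [-3.142e+00  0.000e+00 -1.000e-03]
[ 0.53035972 -0.23683334  0.03316304] [2.7193606  0.13382281 2.4451201 ] [ 0.05831763 -0.53290143  0.01246143] 0.026397811678475023
```

>>> {"fn": "carry_out", "kwargs": {
  "deltas": "-2 0 0 0 0 0 1; -4 0 0 0 0 0 1; -6 0 0 0 0 0 1; -8 0 0 0 0 0 1; -10 0 0 0 0 0 1; -12 0 0 0 0 0 1; -12 0 0 0 0 0 1; -12 0 0 0 0 0 0.5"
}}

```text
time: 6.73
tool_pos: [0.5169, -0.2365, 0.0323]
ee_rot: [-3.141, 0.002, -0.001]
wrist_force: [0.5, 0.0, 0.0]
width: 0.0305
```

```bash
python3 mv.py upd "-12 0 0 0 0 0" go .5535 -.051 .12 0 0 go .5535 -.051 .034 0 0 ;python3 - <<'E'
from h import *
o=robot.get_obs(); print(o['tool_pos'],o['wrist_force'],o['wrist_torque'],o['width'])
E
```

```text
target delta [  35.1 -185.7  -86.8] [-0.  0. -0.] mm 208.0
target delta [  35.1 -185.7   -0.8] [-0.  0. -0.] mm 189.0
cmd [ 0.5183 -0.2367  0.0332] [-3.142e+00  0.000e+00 -1.000e-03]
[ 0.51687095 -0.23652388  0.03232601] [0.52919759 0.00393592 0.02140051] [ 0.02248792 -0.01181939  0.00199573] 0.030475528633731156
```

>>> {"fn": "carry_out", "kwargs": {
  "deltas": "0 0 0 0 0 0 0.4; 0 0 0 0 0 0 0.4; 0 0 -30 0 0 0 0.4; 0 0 -65 0 0 0 0.4; 8 -40 -65 0 0 0 0.4; 16 -80 -65 0 0 0 0.4; 24 -120 -65 0 0 0 0.4; 32 -158 -65 0 0 0 0.4"
}}

```text
time: 7.4
tool_pos: [0.5491, -0.0771, 0.0967]
ee_rot: [-3.141, 0.003, -0.002]
wrist_force: [0.4, 0.5, -0.1]
width: 0.0564
```

>>> {"fn": "carry_out", "kwargs": {
  "deltas": "2 -18 0 0 0 0 0.4; 3 -28 0 0 0 0 0.4; 3 -28 20 0 0 0 0.4; 3 -28 42 0 0 0 0.4; 3 -28 58 0 0 0 0.4; 3 -28 64 0 0 0 0.5; 3 -28 64 0 0 0 0.6; 3 -28 64 0 0 0 0.7"
}}

```text
time: 8.07
tool_pos: [0.553, -0.0513, 0.0335]
ee_rot: [3.141, 0.001, -0.002]
wrist_force: [0.2, 0.1, 0.8]
width: 0.0397
```

```bash
python3 mv.py upd "32 -158 -65 0 0 0" ; python3 mv.py upd "3 -28 64 0 0 0" ;python3 - <<'E'
from h import *
o=robot.get_obs(); print(o['tool_pos'],o['wrist_force'],o['wrist_torque'],o['width'])
s=robot.snapshot('side'); save(s,'s2')
E
```

```text
cmd [ 0.5504 -0.0787  0.0982] [-3.142e+00  0.000e+00 -1.000e-03]
cmd [ 0.5534 -0.0507  0.0342] [-3.142e+00  0.000e+00 -1.000e-03]
[ 0.55304456 -0.05131696  0.03351469] [0.18993275 0.07314881 0.75187488] [-0.01784557  0.02412836 -0.03765771] 0.03974244998952852
```

View pics/s2.png

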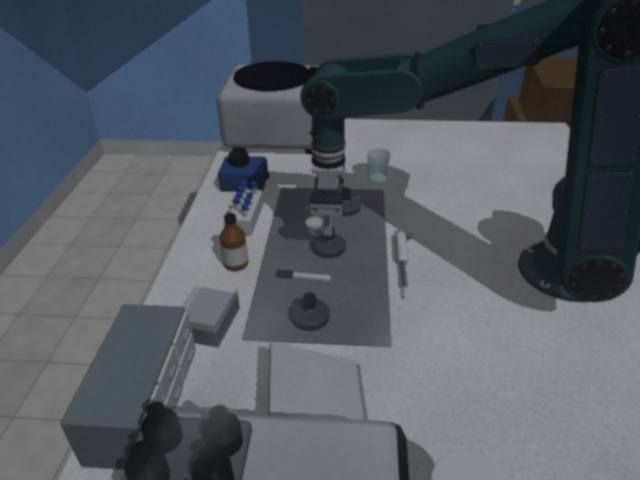

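The first weight now stands nearer the robot at about (347,203). The gripper is on the middle weight at (328,240). I'll grip it and drag.

>>> {"fn": "carry_out", "kwargs": {
  "deltas": "0 0 0 0 0 0 1; 0 0 0 0 0 0 1; 0 0 0 0 0 0 1; 0 0 0 0 0 0 1; 0 0 0 0 0 0 1; 0 0 0 0 0 0 1; -1 0 0 0 0 0 1; -3 0 0 0 0 0 1"
}}

```text
time: 8.78
tool_pos: [0.5525, -0.0507, 0.0351]
ee_rot: [3.142, -0.005, -0.001]
wrist_force: [3.8, -1.0, 5.6]
width: 0.0261
```

>>> {"fn": "carry_out", "kwargs": {
  "deltas": "-2 0 0 0 0 0 1; -4 0 0 0 0 0 1; -6 0 0 0 0 0 1; -8 0 0 0 0 0 1; -10 0 0 0 0 0 1; -12 0 0 0 0 0 1; -14 0 0 0 0 0 1; -16 0 0 0 0 0 1"
}}

```text
time: 9.45
tool_pos: [0.5363, -0.0498, 0.0351]
ee_rot: [-3.14, -0.005, -0.001]
wrist_force: [3.2, -0.4, 5.8]
width: 0.0262
```

```bash
python3 mv.py upd "-3 0 0 0 0 0" ; python3 mv.py upd "-16 0 0 0 0 0" ;python3 - <<'E'
from h import *
o=robot.get_obs(); print(o['tool_pos'],o['wrist_force'],o['wrist_torque'],o['width'])
E
```

```text
cmd [ 0.5504 -0.0507  0.0342] [-3.142e+00  0.000e+00 -1.000e-03]
cmd [ 0.5344 -0.0507  0.0342] [-3.142e+00  0.000e+00 -1.000e-03]
[ 0.53625184 -0.04984801  0.03506022] [ 3.23718658 -0.44110445  5.76769803] [-0.01819274 -0.68324698 -0.00561512] 0.02624054962532531
```

>>> {"fn": "carry_out", "kwargs": {
  "deltas": "-2 0 -0.5 0 0 0 1; -4 0 -0.8 0 0 0 1; -6 0 -0.8 0 0 0 1; -8 0 -0.8 0 0 0 1; -10 0 -0.8 0 0 0 1; -12 0 -0.8 0 0 0 1; -14 0 -0.8 0 0 0 1; -16 0 -0.8 0 0 0 1"
}}

```text
time: 10.12
tool_pos: [0.519, -0.0504, 0.0351]
ee_rot: [-3.141, -0.002, -0.001]
wrist_force: [5.2, -0.6, 4.4]
width: 0.0256
```

>>> {"fn": "carry_out", "kwargs": {
  "deltas": "-2 0 0 0 0 0 1; -4 0 0 0 0 0 1; -6 0 0 0 0 0 1; -8 0 0 0 0 0 1; -10 0 0 0 0 0 1; -12 0 0 0 0 0 1; -13 0 0 0 0 0 1; -13 0 0 0 0 0 0.5"
}}

```text
time: 10.78
tool_pos: [0.5044, -0.0503, 0.0342]
ee_rot: [-3.141, 0.002, -0.001]
wrist_force: [-0.3, 0.4, -0.1]
width: 0.0295
```

```bash
python3 mv.py upd "-16 0 -0.8 0 0 0" ; python3 mv.py upd "-13 0 0 0 0 0" go .578 .19 .1 0 0 go .578 .19 .0345 0.127 0;python3 - <<'E'
from h import *
o=robot.get_obs(); print(o['tool_pos'],o['wrist_force'],o['wrist_torque'],o['width'])
E
```

```text
cmd [ 0.5184 -0.0507  0.035 ] [-3.142e+00  0.000e+00 -1.000e-03]
target delta [  72.5 -240.8  -65. ] [-0.  0. -0.] mm 260.0
target delta [  72.5 -240.8    0.5] [-0.     0.    -0.128] mm 251.0
cmd [ 0.5054 -0.0507  0.035 ] [-3.142e+00  0.000e+00 -1.000e-03]
[ 0.50443848 -0.0502531   0.03422632] [-0.28641856  0.37447073 -0.14162362] [ 0.06792946 -0.02220505 -0.00626173] 0.029529357748489284
```

>>> {"fn": "carry_out", "kwargs": {
  "deltas": "0 0 0 0 0 0 0.4; 0 0 0 0 0 0 0.4; 0 0 -30 0 0 0 0.4; 0 0 -62 0 0 0 0.4; 11 -37 -65 0 0 0 0.4; 22 -75 -65 0 0 0 0.4; 33 -113 -65 0 0 0 0.4; 44 -151 -65 0 0 0 0.4"
}}

```text
time: 11.45
tool_pos: [0.5486, 0.1016, 0.0984]
ee_rot: [3.141, 0.003, -0.002]
wrist_force: [0.5, -0.8, -0.3]
width: 0.0563
```

>>> {"fn": "carry_out", "kwargs": {
  "deltas": "10 -37 0 0 0 0 0.4; 20 -70 0 0 0 0 0.4; 28 -88 0 0 0 0 0.4; 28 -90 20 0 0 0 0.4; 28 -90 42 0 0 0 0.4; 28 -90 58 0 0 0 0.4; 28 -90 65 0 0 0 0.5; 28 -90 65 0 0 0 0.6"
}}

```text
time: 12.12
tool_pos: [0.5747, 0.1897, 0.0306]
ee_rot: [3.14, 0.008, -0.001]
wrist_force: [0.2, 0.2, -0.3]
width: 0.0464
```

```bash
python3 mv.py upd "44 -151 -65 0 0 0" ; python3 mv.py upd "28 -90 65 0 0 0" ;python3 - <<'E'
from h import *
o=robot.get_obs(); print(o['tool_pos'],o['wrist_force'],o['wrist_torque'],o['width'])
s=robot.snapshot('side'); save(s,'s3')
for d in robot.place_of(s,'weight_a'): print(d['p'],c2w(s,d['at']))
E
```

```text
cmd [0.5495 0.1003 0.1   ] [-3.142e+00  0.000e+00 -1.000e-03]
cmd [0.5775 0.1902 0.035 ] [-3.142e+00  0.000e+00 -1.000e-03]
[0.57470459 0.18966076 0.03062736] [ 0.20438815  0.23472945 -0.26051409] [ 0.00038049  0.06946036 -0.01436034] 0.04640297448781809
0.95 [0.57748331 0.18775653 0.00788914]
0.86 [ 0.50705119 -0.04834523  0.00767347]
0.84 [ 0.5203095  -0.23498312  0.00792463]
0.3 [ 0.37520455 -0.00491422 -0.00102888]
```

View pics/s3.png

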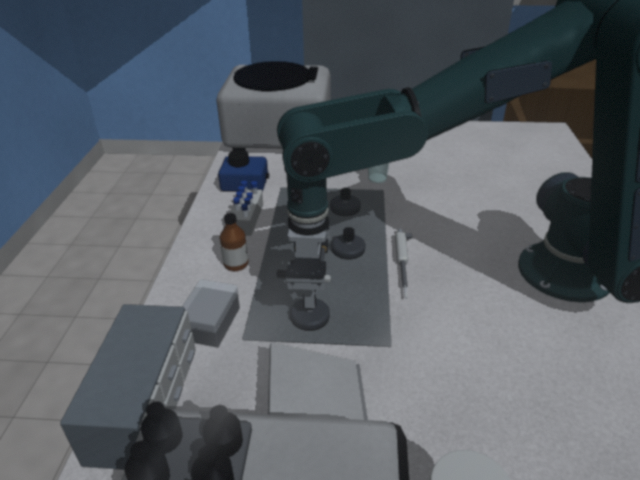

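The two dragged weights read (.507,-.048) and (.520,-.235), each about 46 mm from its start, and the gripper is on the third at (310,312). I'll let it settle, then grip and drag slowly.

>>> {"fn": "carry_out", "kwargs": {
  "deltas": "0 0 0 0 0 0 0.6; 0 0 0 0 0 0 0.7; 0 0 0 0 0 0 0.85; 0 0 0 0 0 0 1; 0 0 0 0 0 0 1; 0 0 0 0 0 0 1; 0 0 0 0 0 0 1; 0 0 0 0 0 0 1"
}}

```text
time: 12.88
tool_pos: [0.5786, 0.1895, 0.0359]
ee_rot: [3.14, -0.002, -0.002]
wrist_force: [0.4, -3.7, 5.8]
width: 0.0258
```

>>> {"fn": "carry_out", "kwargs": {
  "deltas": "-1 0 0 0 0 0 1; -2 0 0 0 0 0 1; -3 0 0 0 0 0 1; -4 0 0 0 0 0 1; -5 0 0 0 0 0 1; -6 0 0 0 0 0 1; -7 0 0 0 0 0 1; -8 0 0 0 0 0 1"
}}

```text
time: 13.55
tool_pos: [0.5753, 0.1903, 0.0374]
ee_rot: [-3.141, -0.013, -0.002]
wrist_force: [8.7, -2.8, 5.2]
width: 0.0256
```

>>> {"fn": "carry_out", "kwargs": {
  "deltas": "-2 0 0 0 0 0 1; -4 0 0 0 0 0 1; -6 0 0 0 0 0 1; -8 0 0 0 0 0 1; -10 0 0 0 0 0 1; -12 0 0 0 0 0 1; -14 0 0 0 0 0 1; -16 0 0 0 0 0 1"
}}

```text
time: 14.22
tool_pos: [0.5643, 0.1922, 0.042]
ee_rot: [-3.136, -0.026, -0.002]
wrist_force: [12.0, 0.3, 13.3]
width: 0.0261
```

```bash
python3 mv.py upd "-8 0 0 0 0 0" ; python3 mv.py upd "-16 0 0 0 0 0" ;python3 - <<'E'
from h import *
o=robot.get_obs(); print(o['tool_pos'],o['wrist_force'],o['wrist_torque'],o['width'])
E
```

```text
cmd [0.5695 0.1903 0.035 ] [-3.142e+00  0.000e+00 -1.000e-03]
cmd [0.5535 0.1903 0.035 ] [-3.142e+00  0.000e+00 -1.000e-03]
[0.56426315 0.19217924 0.04202271] [11.95973834  0.28239744 13.31886527] [-0.0823331  -2.40713487  0.08165566] 0.026082765700194268
```

```bash
python3 - <<'E'
from h import *
s=robot.snapshot('side'); save(s,'s4'); im=cv2.imread('pics/s4.png')[220:360,240:400]; cv2.imwrite('pics/s4c.png',cv2.resize(im,None,fx=4,fy=4,interpolation=3))
s=robot.snapshot('wrist'); save(s,'w4')
o=robot.get_obs(); print(o['tool_pos'],o['wrist_force'],o['wrist_torque'],o['width'])
E
```

```text
[0.56381812 0.1922246  0.04204448] [11.33800645 -0.20365001 14.13085898] [-0.17103937 -2.32375429 -0.01412924] 0.025948497730013013
```

View pics/s4c.png

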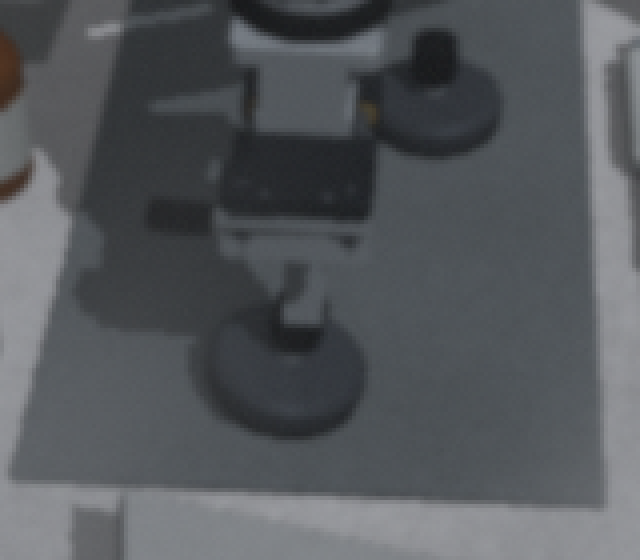

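View pics/w4.png

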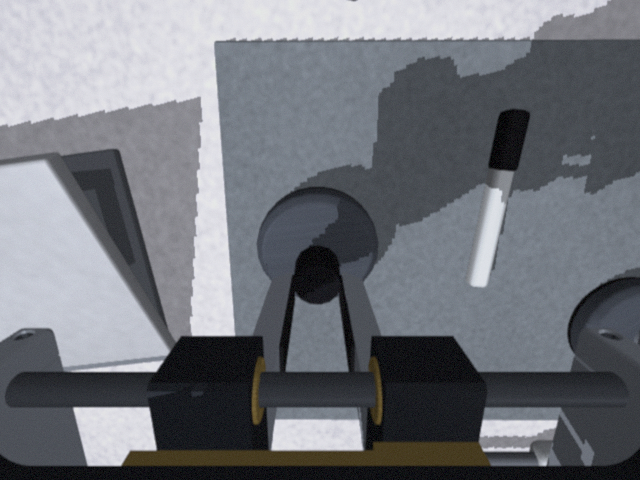

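```bash
python3 - <<'E'
from h import *
for c in ('side','wrist'):
    s=robot.snapshot(c);W=cloud(s)
    ctr=np.array([.564,.191])
    r=np.hypot(W[...,0]-ctr[0],W[...,1]-ctr[1])
    m=(r>.017)&(r<.040)&(W[...,2]>.018)&(W[...,2]<.045)
    P=W[m]; print(c,len(P),P.min(0).round(4),P.max(0).round(4))
    A=np.c_[P[:,:2]-ctr,np.ones(len(P))]
    for k in range(6):
        co=np.linalg.lstsq(A,P[:,2],rcond=None)[0]; q=abs(A@co-P[:,2])<.004; A=A[q];P=P[q]
    print(len(P),co.round(4), 'x range',P[:,0].min(),P[:,0].max(),P[:,1].min(),P[:,1].max())
    m=(r<.03)&(W[...,2]>.05)&(W[...,2]<.08); print('knob/finger zmax', np.nanmax(W[m][:,2]))
o=robot.get_obs(); print(o['tool_pos'],o['wrist_force'])
E
```

```text
side 507 [0.5328 0.1594 0.0185] [0.6038 0.2307 0.0432]
467 [ 0.2312 -0.007   0.032 ] x range 0.5328301845906024 0.6038469070744041 0.1594449063154723 0.23032112242785968
knob/finger zmax 0.07999063373567199
wrist 4920 [0.5354 0.1519 0.021 ] [0.6038 0.231  0.0413]
4912 [ 2.212e-01 -2.000e-04  3.120e-02] x range 0.535377308115635 0.603770096049553 0.1522407129301163 0.23096372185104966
knob/finger zmax 0.0799944330257494
[0.56388299 0.1922253  0.04194475] [11.75874403 -0.12570815 13.43208469]
```

The puck has tipped about 0.22 rad, with its far edge up. It's gripping hard and close to the lift threshold, so I'll ease the tool back to lay it flat.

>>> {"fn": "carry_out", "kwargs": {
  "deltas": "2 0 0 0 0 0 1; 4 0 0 0 0 0 1; 6 0 0 0 0 0 1; 8 0 0 0 0 0 1; 10 0 0 0 0 0 1; 11 0 0 0 0 0 1; 12 0 0 0 0 0 1; 12 0 0 0 0 0 1"
}}

```text
time: 15.08
tool_pos: [0.5719, 0.1918, 0.0381]
ee_rot: [-3.138, -0.015, -0.001]
wrist_force: [7.7, -0.7, 6.0]
width: 0.0257
```

```bash
python3 mv.py upd "12 0 0 0 0 0"; cat > tilt.py <<'E'
from h import *
import sys
o=robot.get_obs(); print(o['tool_pos'].round(4),o['ee_rot'].round(3),o['wrist_force'].round(1),round(o['width'],4))
ctr=o['tool_pos'][:2].copy()
s=robot.snapshot('wrist');W=cloud(s)
r=np.hypot(W[...,0]-ctr[0],W[...,1]-ctr[1])
m=(r>.018)&(r<.040)&(W[...,2]>.016)&(W[...,2]<.045); P=W[m]
A=np.c_[P[:,:2]-ctr,np.ones(len(P))]
for k in range(8):
    co=np.linalg.lstsq(A,P[:,2],rcond=None)[0]; q=abs(A@co-P[:,2])<.003; A=A[q];P=P[q]
print('slope x,y, z at tcp',co.round(4),len(P),'x',P[:,0].min().round(4),P[:,0].max().round(4),'y',P[:,1].min().round(4),P[:,1].max().round(4))
E
python3 tilt.py
```

```text
cmd [0.5655 0.1903 0.035 ] [-3.142e+00  0.000e+00 -1.000e-03]
[0.5719 0.1918 0.0381] [-3.138e+00 -1.500e-02 -1.000e-03] [ 7.7 -0.7  6. ] 0.0257
slope x,y, z at tcp [0.0825 0.0014 0.028 ] 5239 x 0.5359 0.6117 y 0.1522 0.2317
```

>>> {"fn": "carry_out", "kwargs": {
  "deltas": "2 0 0 0 0 0 1; 4 0 0 0 0 0 1; 6 0 0 0 0 0 1; 8 0 0 0 0 0 1; 9 0 0 0 0 0 1; 9 0 0 0 0 0 1; 9 0 0 0 0 0 0.5; 9 0 0 0 0 0 0.4"
}}

```text
time: 15.8
tool_pos: [0.5734, 0.1908, 0.0336]
ee_rot: [-3.141, 0.003, -0.001]
wrist_force: [0.1, 0.4, -0.1]
width: 0.0362
```

```bash
python3 mv.py upd "9 0 0 0 0 0"; python3 tilt.py; python3 - <<'E'
from h import *
s=robot.snapshot('side'); 
for d in robot.place_of(s,'weight_c')[:3]: print(d['p'],c2w(s,d['at']).round(4))
E
```

```text
cmd [0.5745 0.1903 0.035 ] [-3.142e+00  0.000e+00 -1.000e-03]
[0.5734 0.1908 0.0336] [-3.141e+00  3.000e-03 -1.000e-03] [ 0.1  0.4 -0.1] 0.0362
slope x,y, z at tcp [0.0063 0.0042 0.0258] 5774 x 0.5373 0.613 y 0.1521 0.2306
0.89 [ 0.5199 -0.2356  0.0114]
0.71 [ 0.5038 -0.046   0.0022]
0.67 [0.5755 0.1911 0.0056]
```

>>> {"fn": "carry_out", "kwargs": {
  "deltas": "0 0 0 0 0 0 0.4; 0 0 -30 0 0 0 0.4; 0 0 -55 0 0 0 0.45; 25 0 -55 0 0 0 0.45; 55 0 -55 0 0 0 0.45; 73 0 -50 0 0 0 0.45; 73 0 -25 0 0 0 0.45; 73 0 0 0 0 0 0.45"
}}

```text
time: 16.62
tool_pos: [0.6499, 0.1903, 0.0351]
ee_rot: [-3.141, -0.004, -0.002]
wrist_force: [-0.1, -0.1, -0.1]
width: 0.0517
```

>>> {"fn": "carry_out", "kwargs": {
  "deltas": "0 0 10 0 0 0 0.45; 0 0 19 0 0 0 0.45; 0 0 21 0 0 0 0.45; -7 0 21 0 0 0 0.45; -14 0 21 0 0 0 0.45; -18 0 21 0 0 0 0.45; -20 0 21 0 0 0 0.45; -22 0 21 0 0 0 0.45"
}}

```text
time: 17.28
tool_pos: [0.6258, 0.1905, 0.0149]
ee_rot: [-3.141, -0.002, -0.001]
wrist_force: [-0.0, 0.1, -0.8]
width: 0.0518
```

```bash
python3 mv.py upd "73 0 0 0 0 0";python3 mv.py upd "-22 0 21 0 0 0"; python3 tilt.py; python3 - <<'E'
from h import *
s=robot.snapshot('wrist'); save(s,'w5')
E
```

```text
cmd [0.6475 0.1902 0.035 ] [-3.142e+00  0.000e+00 -1.000e-03]
cmd [0.6255 0.1902 0.014 ] [-3.142e+00  0.000e+00 -1.000e-03]
[0.6258 0.1905 0.0149] [-3.141e+00 -2.000e-03 -1.000e-03] [-0.   0.1 -0.8] 0.0518
slope x,y, z at tcp [-0.0208  0.0011  0.0253] 2533 x 0.586 0.6148 y 0.1606 0.2216
```

View pics/w5.png

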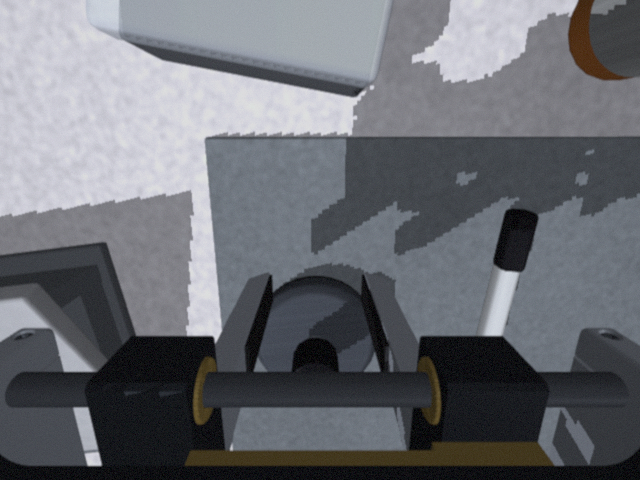

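The fingers at (255,300) and (375,300) cradle the far rim of the puck. Now I'll push it towards the robot.

>>> {"fn": "carry_out", "kwargs": {
  "deltas": "-2 0 0 0 0 0 0.45; -4 0 0 0 0 0 0.45; -6 0 0 0 0 0 0.45; -8 0 0 0 0 0 0.45; -10 0 0 0 0 0 0.45; -12 0 0 0 0 0 0.45; -14 0 0 0 0 0 0.45; -16 0 0 0 0 0 0.45"
}}

```text
time: 18.05
tool_pos: [0.6094, 0.1902, 0.0134]
ee_rot: [3.142, -0.0, -0.001]
wrist_force: [-0.3, 0.2, -0.3]
width: 0.0517
```

>>> {"fn": "carry_out", "kwargs": {
  "deltas": "-2 0 0 0 0 0 0.45; -4 0 0 0 0 0 0.45; -6 0 0 0 0 0 0.45; -8 0 0 0 0 0 0.45; -10 0 0 0 0 0 0.45; -12 0 0 0 0 0 0.45; -14 0 0 0 0 0 0.45; -16 0 0 0 0 0 0.45"
}}

```text
time: 18.72
tool_pos: [0.5935, 0.1902, 0.0135]
ee_rot: [3.142, -0.0, -0.001]
wrist_force: [-0.2, 0.3, -0.1]
width: 0.0518
```

```bash
python3 mv.py upd "-16 0 0 0 0 0";python3 mv.py upd "-16 0 0 0 0 0"; python3 tilt.py
```

```text
cmd [0.6095 0.1902 0.014 ] [-3.142e+00  0.000e+00 -1.000e-03]
cmd [0.5935 0.1902 0.014 ] [-3.142e+00  0.000e+00 -1.000e-03]
[0.5935 0.1902 0.0135] [ 3.142e+00 -0.000e+00 -1.000e-03] [-0.2  0.3 -0.1] 0.0518
slope x,y, z at tcp [-0.0342  0.0026  0.0254] 4038 x 0.5568 0.619 y 0.1564 0.2297
```

```bash
python3 - <<'E'
from h import *
s=robot.snapshot('wrist'); save(s,'w6')
s=robot.snapshot('side'); im=s['pixels'][200:360,220:420,::-1]; cv2.imwrite('pics/s6c.png',cv2.resize(im,None,fx=4,fy=3.7,interpolation=3))
for d in robot.place_of(s,'weight_c')[:3]: print(d['p'],c2w(s,d['at']).round(4))
E
```

```text
0.94 [ 0.5221 -0.2346  0.0074]
0.62 [0.5736 0.1916 0.0081]
0.59 [ 0.5047 -0.0485  0.0054]
```

View pics/w6.png

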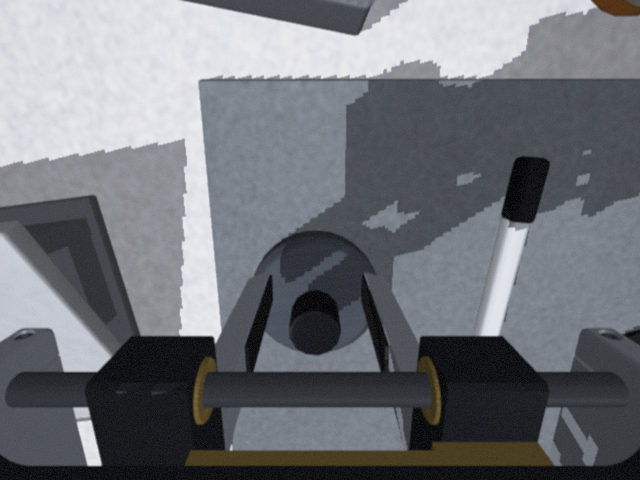

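View pics/s6c.png

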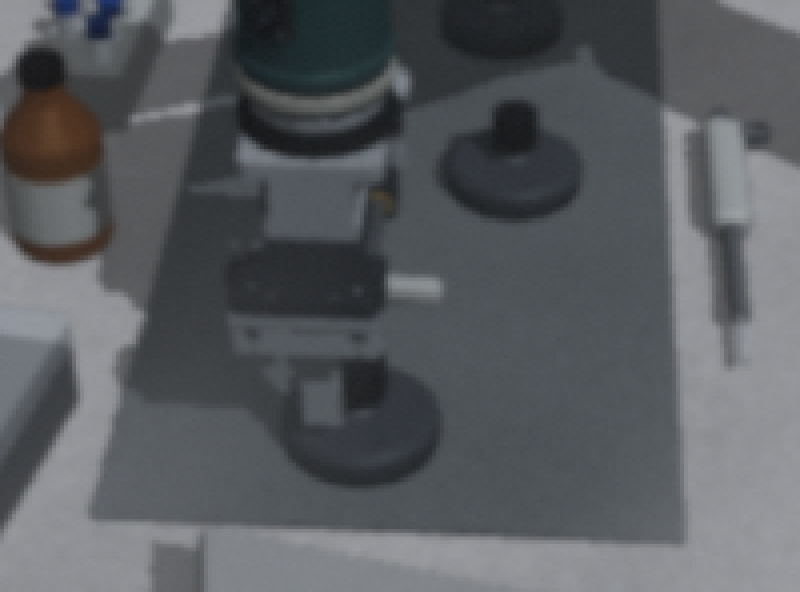

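```bash
python3 - <<'E'
from h import *
s=robot.snapshot('side')
for z in (.0135,.027,.035): print(z,((w2p(s,[[.5935,.222,z],[.5935,.216,z]])-[220,200])*[4,3.7]).round(0).tolist())
W=cloud(s)
# finger near: list depth points near
m=(abs(W[...,0]-.594)<.02)&(W[...,1]>.205)&(W[...,1]<.245)
v,u=np.nonzero(m)
for y0 in range(v.min(),v.max()+1,2):
    q=v==y0
    i=np.nonzero(q)[0]
    if len(i): print(y0,[tuple(W[v[k],u[k]].round(3)) for k in i[::max(1,len(i)//4)]])
o=robot.get_obs();print(o['tool_pos'],o['joint_positions'])
E
```

```text
0.0135 [[323.0, 460.0], [325.0, 453.0]]
0.027 [[323.0, 443.0], [324.0, 435.0]]
0.035 [[322.0, 433.0], [323.0, 425.0]]
134 [(np.float64(0.585), np.float64(0.206), np.float64(0.43)), (np.float64(0.582), np.float64(0.206), np.float64(0.43))]
136 [(np.float64(0.608), np.float64(0.207), np.float64(0.426)), (np.float64(0.599), np.float64(0.209), np.float64(0.428)), (np.float64(0.59), np.float64(0.215), np.float64(0.43)), (np.float64(0.583), np.float64(0.21), np.float64(0.429)), (np.float64(0.575), np.float64(0.207), np.float64(0.427))]
138 [(np.float64(0.61), np.float64(0.211), np.float64(0.425)), (np.float64(0.602), np.float64(0.217), np.float64(0.428)), (np.float64(0.593), np.float64(0.217), np.float64(0.428)), (np.float64(0.585), np.float64(0.217), np.float64(0.428)), (np.float64(0.576), np.float64(0.228), np.float64(0.433))]
140 [(np.float64(0.614), np.float64(0.212), np.float64(0.422)), (np.float64(0.605), np.float64(0.22), np.float64(0.425)), (np.float64(0.596), np.float64(0.225), np.float64(0.428)), (np.float64(0.587), np.float64(0.232), np.float64(0.432)), (np.float64(0.578), np.fl
[... 18837 characters left out ...]
0.234), np.float64(0.011))]
332 [(np.float64(0.612), np.float64(0.238), np.float64(0.006)), (np.float64(0.604), np.float64(0.236), np.float64(0.005)), (np.float64(0.597), np.float64(0.233), np.float64(0.002)), (np.float64(0.588), np.float64(0.239), np.float64(0.009)), (np.float64(0.58), np.float64(0.232), np.float64(0.003))]
334 [(np.float64(0.614), np.float64(0.243), np.float64(0.006)), (np.float64(0.604), np.float64(0.242), np.float64(0.006)), (np.float64(0.594), np.float64(0.241), np.float64(0.006)), (np.float64(0.584), np.float64(0.24), np.float64(0.004))]
[0.59372101 0.19025678 0.01349436] [ 2.19268661e-01  3.32312028e-01  1.41501209e+00 -1.14116410e-04
  1.39409958e+00  1.79130958e+00]
```

The side depth puts the finger bottoms at z≈.047 with the TCP at .0135. So the tips retract when the jaws are open, and they passed over the puck without touching it. I'll go up and behind the weight, nearly close, and measure the tips again.

>>> {"fn": "carry_out", "kwargs": {
  "deltas": "0 0 -30 0 0 0 0.45; 0 0 -46 0 0 0 0.45; 15 0 -46 0 0 0 0.5; 30 0 -46 0 0 0 0.7; 45 0 -46 0 0 0 0.85; 52 0 -46 0 0 0 0.85; 52 0 -46 0 0 0 0.85; 52 0 -46 0 0 0 0.85"
}}

```text
time: 19.63
tool_pos: [0.6453, 0.1901, 0.0589]
ee_rot: [3.141, 0.001, -0.001]
wrist_force: [-0.7, 0.5, 0.3]
width: 0.017
```

```bash
python3 mv.py upd "52 0 -46 0 0 0"; cat > tip.py <<'E'
from h import *
o=robot.get_obs(); t=o['tool_pos']; print(t.round(4),round(o['width'],4),o['wrist_force'].round(1))
s=robot.snapshot('side'); W=cloud(s)
m=(abs(W[...,0]-t[0])<.012)&(abs(W[...,1]-t[1])<.06)&(W[...,2]>t[2]-.02)&(W[...,2]<t[2]+.09)&(W[...,2]>.035)
P=W[m]; print('lowest finger z',np.sort(P[:,2])[:8].round(4),'y',P[np.argsort(P[:,2])[:8],1].round(3))
save(s,'tip'); im=s['pixels'][200:360,220:420,::-1]; cv2.imwrite('pics/tipc.png',cv2.resize(im,None,fx=4,fy=3.7,interpolation=3))
print((w2p(s,t)-[220,200])*[4,3.7])
E
python3 tip.py
```

```text
cmd [0.6455 0.1902 0.06  ] [-3.142e+00  0.000e+00 -1.000e-03]
[0.6453 0.1901 0.0589] 0.017 [-0.7  0.5  0.3]
lowest finger z [0.0822 0.0833 0.084  0.086  0.0869 0.0905 0.0927 0.0928] y [0.177 0.179 0.201 0.179 0.18  0.181 0.208 0.183]
[[226.54977659 357.02672207]]
```

View pics/tipc.png

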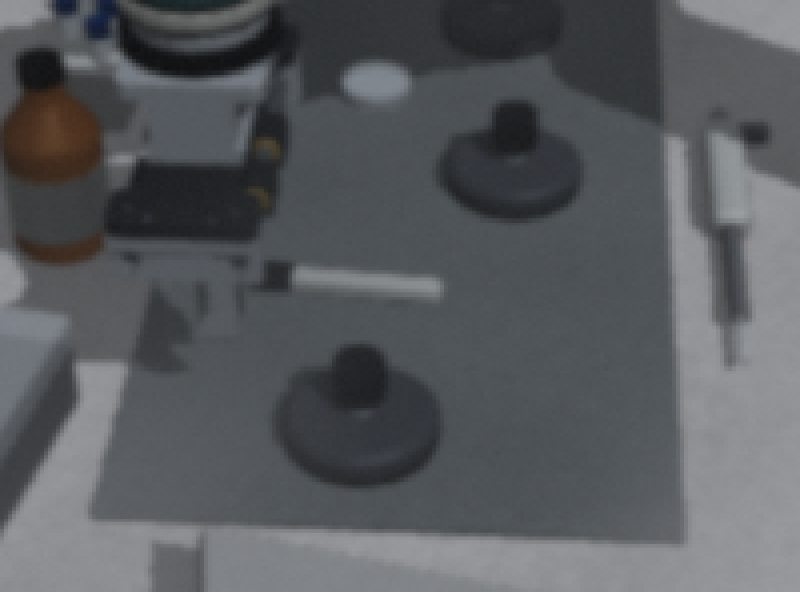

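>>> {"fn": "carry_out", "kwargs": {
  "deltas": "0 0 8 0 0 0 0.85; 0 0 16 0 0 0 0.85; 0 0 24 0 0 0 0.85; 0 0 30 0 0 0 0.85; 0 0 35 0 0 0 0.85; 0 0 40 0 0 0 0.85; 0 0 40 0 0 0 0.85; 0 0 40 0 0 0 0.85"
}}

```text
time: 20.35
tool_pos: [0.6454, 0.1902, 0.0189]
ee_rot: [3.141, 0.001, -0.001]
wrist_force: [-0.5, -0.0, 0.0]
width: 0.0143
```

```bash
python3 mv.py upd "0 0 40 0 0 0"; python3 - <<'E'
from h import *
o=robot.get_obs(); t=o['tool_pos']; print(t,o['wrist_force'],o['width'])
for c in ('side','wrist'):
    s=robot.snapshot(c);W=cloud(s)
    m=(abs(W[...,0]-t[0])<.02)&(abs(W[...,1]-t[1])<.03)&(W[...,2]>.012)&(W[...,2]<.12)
    v,u=np.nonzero(m); print(c,m.sum(),'rows',v.min(),v.max(), 'bottom rows:')
    for r in range(v.max()-14 if c=='side' else v.min(),(v.max() if c=='side' else v.min()+14)+1,2):
        q=W[r][m[r]]; 
        if len(q): print(r,np.median(q,0).round(4),len(q))
    im=s['pixels'][:,:,::-1]; im=im[220:340,230:390] if c=='side' else im
    cv2.imwrite('pics/t2%s.png'%c,cv2.resize(im,None,fx=4 if c=='side' else 1,fy=4 if c=='side' else 1))
    print(w2p(s,[[t[0],t[1],t[2]],[t[0],t[1],.006],[t[0],t[1],.043]]).round(0).tolist())
E
```

```text
cmd [0.6455 0.1902 0.02  ] [-3.142e+00  0.000e+00 -1.000e-03]
[0.64536258 0.19016484 0.01894724] [-0.48179004 -0.02012145  0.04866753] 0.014308391114491304
side 139 rows 292 305 bottom rows:
293 [0.6422 0.2098 0.0863] 13
295 [0.6416 0.21   0.081 ] 12
297 [0.6415 0.2099 0.0757] 12
299 [0.6423 0.2093 0.0695] 12
301 [0.6447 0.2104 0.0649] 10
303 [0.6446 0.2102 0.0596] 10
305 [0.6384 0.2025 0.0471] 2
[[278.0, 311.0], [278.0, 315.0], [277.0, 302.0]]
wrist 4304 rows 273 371 bottom rows:
273 [0.6547 0.1911 0.0452] 8
275 [0.6548 0.1911 0.0486] 24
277 [0.6547 0.1911 0.0512] 36
279 [0.6547 0.1911 0.054 ] 44
281 [0.6548 0.1911 0.0568] 46
283 [0.6548 0.1911 0.0594] 48
285 [0.6548 0.1911 0.062 ] 48
287 [0.6548 0.184  0.0644] 49
[[318.0, 271.0], [318.0, 264.0], [318.0, 286.0]]
```

View pics/t2side.png

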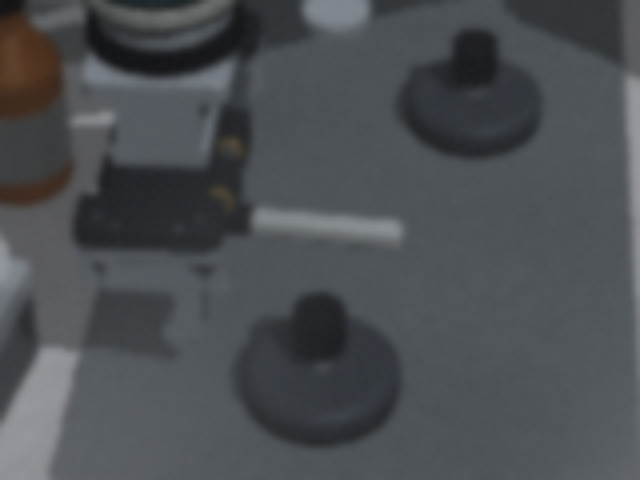

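View pics/t2wrist.png

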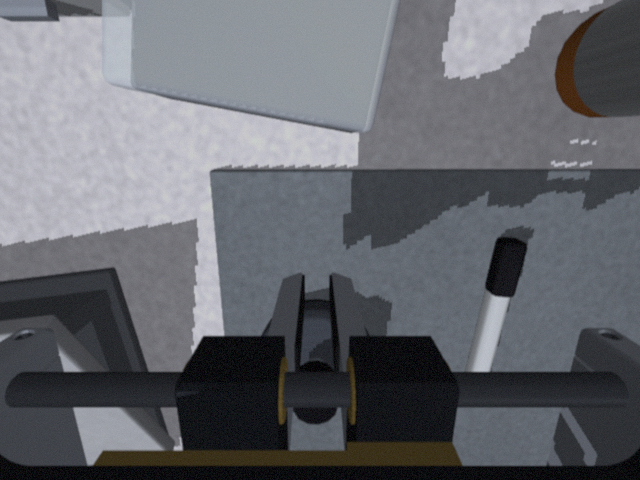

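Both cameras put the tips about 26 mm above the reported TCP, which also explains the earlier shallow grip near the knob top. I'll lower to a tip height of about 17 mm and push the rim.

>>> {"fn": "carry_out", "kwargs": {
  "deltas": "0 0 6 0 0 0 0.85; 0 0 12 0 0 0 0.85; 0 0 18 0 0 0 0.85; 0 0 22 0 0 0 0.85; 0 0 25 0 0 0 0.85; 0 0 28 0 0 0 0.85; 0 0 29 0 0 0 0.85; 0 0 29 0 0 0 0.85"
}}

```text
time: 21.12
tool_pos: [0.6454, 0.1901, -0.01]
ee_rot: [3.141, 0.001, -0.001]
wrist_force: [-0.5, -0.9, 0.1]
width: 0.0142
```

```bash
python3 mv.py upd "0 0 29 0 0 0"; python3 - <<'E'
from h import *
o=robot.get_obs(); t=o['tool_pos']; print(t,o['wrist_force'],o['width'])
s=robot.snapshot('wrist');W=cloud(s)
m=(abs(W[...,0]-t[0]-.0095)<.003)&(abs(W[...,1]-t[1])<.03)&(W[...,2]>.009)&(W[...,2]<.12)
v,u=np.nonzero(m); print(W[m][:,2].min())
E
```

```text
cmd [ 0.6455  0.1902 -0.009 ] [-3.142e+00  0.000e+00 -1.000e-03]
[ 0.64541931  0.19013657 -0.01000603] [-0.5009225  -0.87047465  0.14160774] 0.01417683871418173
0.014648867242498902
```

>>> {"fn": "carry_out", "kwargs": {
  "deltas": "-5 0 0 0 0 0 0.85; -10 0 0 0 0 0 0.85; -14 0 0 0 0 0 0.85; -16 0 0 0 0 0 0.85; -18 0 0 0 0 0 0.85; -20 0 0 0 0 0 0.85; -22 0 0 0 0 0 0.85; -24 0 0 0 0 0 0.85"
}}

```text
time: 21.83
tool_pos: [0.6229, 0.1902, -0.0091]
ee_rot: [-3.141, -0.003, -0.001]
wrist_force: [5.5, -0.2, -0.8]
width: 0.014
```

>>> {"fn": "carry_out", "kwargs": {
  "deltas": "-2 0 0 0 0 0 0.85; -4 0 0 0 0 0 0.85; -6 0 0 0 0 0 0.85; -8 0 0 0 0 0 0.85; -10 0 0 0 0 0 0.85; -12 0 0 0 0 0 0.85; -14 0 0 0 0 0 0.85; -16 0 0 0 0 0 0.85"
}}

```text
time: 22.5
tool_pos: [0.6061, 0.1902, -0.0092]
ee_rot: [3.142, -0.001, -0.001]
wrist_force: [4.8, 0.6, -1.1]
width: 0.0143
```

```bash
python3 mv.py upd "-24 0 0 0 0 0";  python3 mv.py upd "-16 0 0 0 0 0"; python3 - <<'E'
from h import *
o=robot.get_obs(); t=o['tool_pos']; print(t,o['wrist_force'],o['width'])
s=robot.snapshot('side'); save(s,'s7')
for d in robot.place_of(s,'weight_c')[:3]: print(d['p'],c2w(s,d['at']).round(4))
im=s['pixels'][200:360,220:420,::-1]; cv2.imwrite('pics/s7c.png',cv2.resize(im,None,fx=4,fy=3.7,interpolation=3))
E
```

```text
cmd [ 0.6215  0.1902 -0.009 ] [-3.142e+00  0.000e+00 -1.000e-03]
cmd [ 0.6055  0.1902 -0.009 ] [-3.142e+00  0.000e+00 -1.000e-03]
[ 0.6060903   0.19023643 -0.00918206] [ 4.81427603  0.57855727 -1.10602933] 0.014324968925162369
0.88 [ 0.5234 -0.2343  0.0097]
0.64 [ 0.5046 -0.0462  0.0061]
0.57 [0.5548 0.1899 0.0046]
```

View pics/s7c.png

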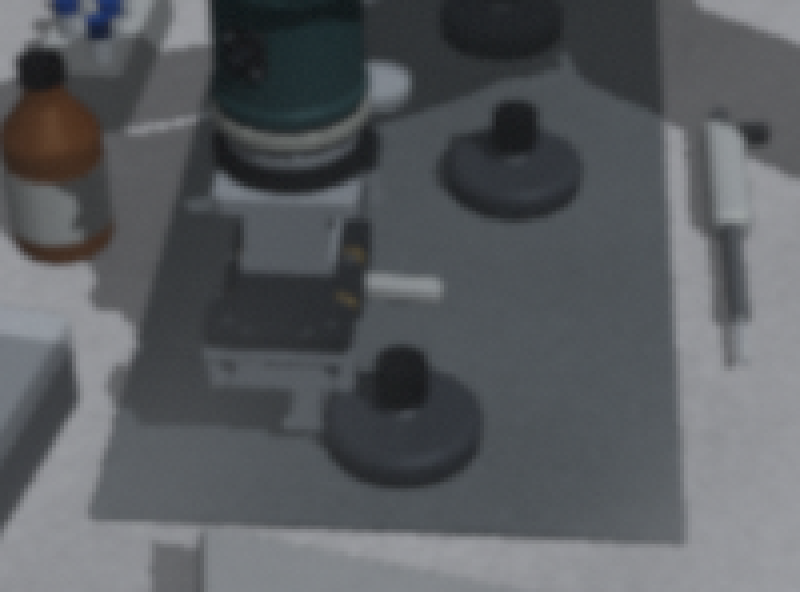

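This clean rim push reads 4.8–5.5 N with almost no vertical load, inside the gripping range of 4.5–6.7 N. So weight_c grips. I'll finish its drag.

>>> {"fn": "carry_out", "kwargs": {
  "deltas": "-3 0 0 0 0 0 0.85; -6 0 0 0 0 0 0.85; -9 0 0 0 0 0 0.85; -12 0 0 0 0 0 0.85; -15 0 0 0 0 0 0.85; -18 0 0 0 0 0 0.85; -21 0 0 0 0 0 0.85; -24 0 0 0 0 0 0.85"
}}

```text
time: 23.27
tool_pos: [0.5822, 0.1903, -0.0092]
ee_rot: [-3.142, -0.002, -0.001]
wrist_force: [5.3, 0.0, -0.8]
width: 0.0142
```

>>> {"fn": "carry_out", "kwargs": {
  "deltas": "2 0 0 0 0 0 0.85; 10 0 0 0 0 0 0.85; 18 0 -10 0 0 0 0.85; 18 0 -40 0 0 0 0.7; 18 0 -65 0 0 0 0.6; 0 0 -80 0 0 0 0.5; -30 0 -80 0 0 0 0.4; -45 0 -80 0 0 0 0.4"
}}

```text
time: 23.93
tool_pos: [0.5348, 0.1906, 0.0716]
ee_rot: [-3.141, 0.002, -0.001]
wrist_force: [-0.3, 0.6, -0.2]
width: 0.0439
```

```bash
python3 mv.py upd "-24 0 0 0 0 0";  python3 mv.py upd "-45 0 -80 0 0 0"; python3 - <<'E'
from h import *
o=robot.get_obs(); t=o['tool_pos']; print(t,o['wrist_force'],o['width'])
for c in ('side','top','wrist'):
    s=robot.snapshot(c); save(s,'s8'+c)
    for d in robot.place_of(s,'weight_c')[:3]: print(c,d['p'],c2w(s,d['at']).round(4))
    W=cloud(s); m=(np.hypot(W[...,0]-.533,W[...,1]-.19)<.035)&(W[...,2]>.055)&(W[...,2]<.068); P=W[m]
    if len(P): print('knob top',len(P),((P.max(0)+P.min(0))/2).round(4),(P.max(0)-P.min(0)).round(4))
E
```

```text
cmd [ 0.5815  0.1902 -0.009 ] [-3.142e+00  0.000e+00 -1.000e-03]
cmd [0.5365 0.1903 0.071 ] [-3.142e+00  0.000e+00 -1.000e-03]
[0.53478082 0.19059009 0.07161697] [-0.26364234  0.56738063 -0.17326581] 0.04388243548634905
side 0.89 [0.5307 0.1915 0.0071]
side 0.86 [ 0.5046 -0.0504  0.0065]
side 0.62 [ 0.5203 -0.2332  0.0081]
knob top 130 [0.5311 0.1937 0.0614] [0.0247 0.0271 0.0116]
top 0.96 [ 0.5168 -0.2369  0.0072]
top 0.83 [ 0.5057 -0.0529  0.0042]
top 0.49 [0.534  0.1938 0.003 ]
wrist 0.82 [ 0.5006 -0.0501  0.0087]
wrist 0.78 [0.5342 0.1951 0.0067]
knob top 1281 [0.5309 0.1919 0.06  ] [0.0277 0.0272 0.0101]
```

View pics/s8wrist.png

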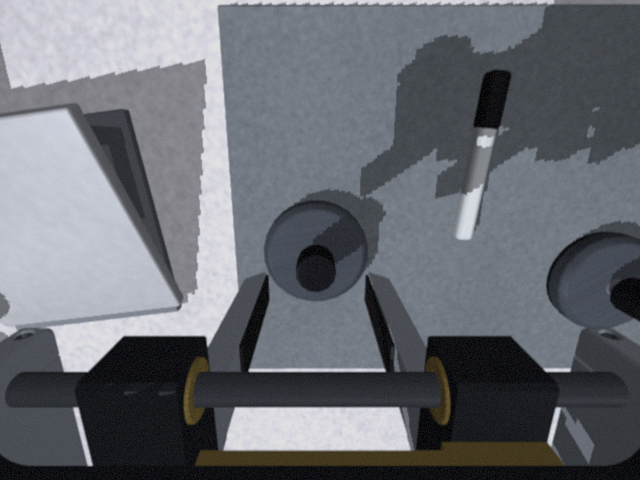

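>>> {"fn": "carry_out", "kwargs": {
  "deltas": "-2 0 10 0 0 -0.06 0.4; -4 0 20 0 0 -0.128 0.4; -5 -1 32 0 0 -0.128 0.4; -5 -1 44 0 0 -0.128 0.4; -5 -1 54 0 0 -0.128 0.4; -5 -1 61 0 0 -0.128 0.4; -5 -1 64 0 0 -0.128 0.4; -5 -1 64 0 0 -0.128 0.4"
}}

```text
time: 24.9
tool_pos: [0.531, 0.1911, 0.0052]
ee_rot: [3.141, 0.002, 0.126]
wrist_force: [0.9, -0.0, 0.5]
width: 0.0564
```

>>> {"fn": "carry_out", "kwargs": {
  "deltas": "0 0 0 0 0 0 0.5; 0 0 0 0 0 0 0.6; 0 0 0 0 0 0 0.7; 0 0 0 0 0 0 0.8; 0 0 0 0 0 0 0.9; 0 0 0 0 0 0 1; 0 0 0 0 0 0 1; 0 0 0 0 0 0 1"
}}

```text
time: 25.57
tool_pos: [0.532, 0.1912, 0.007]
ee_rot: [3.141, -0.001, 0.127]
wrist_force: [-0.8, -0.7, 2.8]
width: 0.0275
```

```bash
python3 mv.py upd "-5 -1 64 0 0 -0.128"; python3 tilt.py; python3 - <<'E'
from h import *
s=robot.snapshot('side'); im=s['pixels'][200:360,220:420,::-1]; cv2.imwrite('pics/s9c.png',cv2.resize(im,None,fx=4,fy=3.7,interpolation=3))
s=robot.snapshot('wrist'); save(s,'w9')
E
```

```text
cmd [0.5315 0.1913 0.007 ] [-3.142  0.     0.127]
[0.532  0.1912 0.007 ] [ 3.141e+00 -1.000e-03  1.270e-01] [-0.8 -0.7  2.8] 0.0275
slope x,y, z at tcp [-0.0121  0.001   0.0258] 5788 x 0.4924 0.5718 y 0.1521 0.2312
```

View pics/s9c.png

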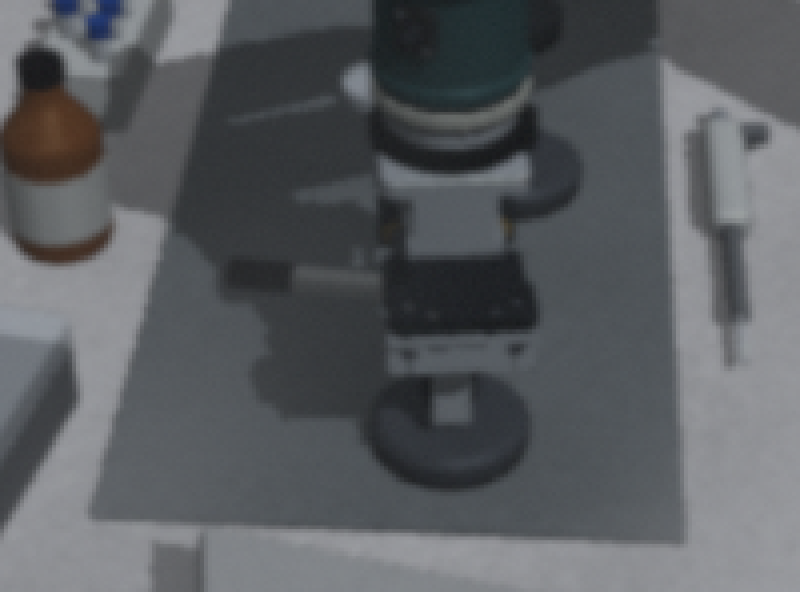

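View pics/w9.png

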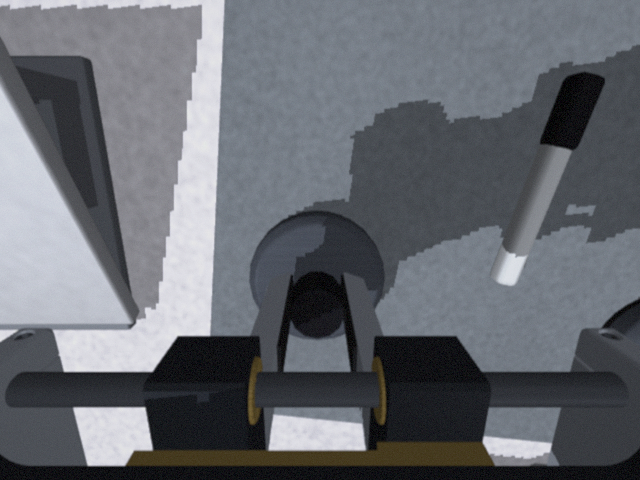

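The knob is well seated between the pads (wrist view, around (317,300)) and the puck is flat. Now I'll lift it.

>>> {"fn": "carry_out", "kwargs": {
  "deltas": "0 0 -3 0 0 0 1; 0 0 -8 0 0 0 1; 0 0 -18 0 0 0 1; 0 0 -38 0 0 0 1; 0 0 -63 0 0 0 1; 0 0 -90 0 0 0 1; 0 0 -115 0 0 0 1; 0 0 -135 0 0 0 1"
}}

```text
time: 26.38
tool_pos: [0.5315, 0.1915, 0.1432]
ee_rot: [-3.141, -0.0, 0.127]
wrist_force: [0.4, 0.7, -7.0]
width: 0.0274
```

```bash
python3 mv.py upd "0 0 -135 0 0 0" go .531 .396 .142 .127 .384 go .531 .396 .082 .127 .384; python3 tilt.py;  python3 - <<'E'
from h import *
s=robot.snapshot('side'); im=s['pixels'][140:340,240:420,::-1]; cv2.imwrite('pics/s10c.png',cv2.resize(im,None,fx=3,fy=3,interpolation=3))
s=robot.snapshot('top'); W=cloud(s); rgb=s['pixels'].astype(int)
m=(np.abs(W[...,0]-.548)<.1)&(np.abs(W[...,1]-.398)<.1)&(W[...,2]>.008)&(rgb.min(-1)>120); P=W[m];A=np.c_[P[:,:2],np.ones(len(P))]
for k in range(8):
    co=np.linalg.lstsq(A,P[:,2],rcond=None)[0]; r=abs(A@co-P[:,2])<.004; A=A[r];P=P[r]
print(len(P),co,cv2.minAreaRect(P[:,:2].astype(np.float32)))
for d in robot.place_of(s,'deck_face')[:1]: print(d['p'],c2w(s,d['at']).round(4))
E
```

```text
target delta [  25.5 -203.1    0. ] [-0.     0.384  0.   ] mm 205.0
target delta [  25.5 -203.1   60. ] [-0.     0.384  0.   ] mm 213.0
cmd [0.5315 0.1913 0.142 ] [3.142 0.    0.127]
[0.5315 0.1915 0.1432] [-3.141 -0.     0.127] [ 0.4  0.7 -7. ] 0.0274
1913 [ 0.39772207  0.05160757 -0.19391479] ((0.5456080436706543, 0.39842697978019714), (0.16391414403915405, 0.16017043590545654), 7.390463829040527)
0.9 [0.5484 0.3966 0.0476]Traceback (most recent call last):
  File "tilt.py", line 11, in <module>
    print('slope x,y, z at tcp',co.round(4),len(P),'x',P[:,0].min().round(4),P[:,0].max().round(4),'y',P[:,1].min().round(4),P[:,1].max().round(4))
                                                       ~~~~~~~~~~^^
    return umr_minimum(a, axis, None, out, keepdims, initial, where)
ValueError: zero-size array to reduction operation minimum which has no identity
```

View pics/s10c.png

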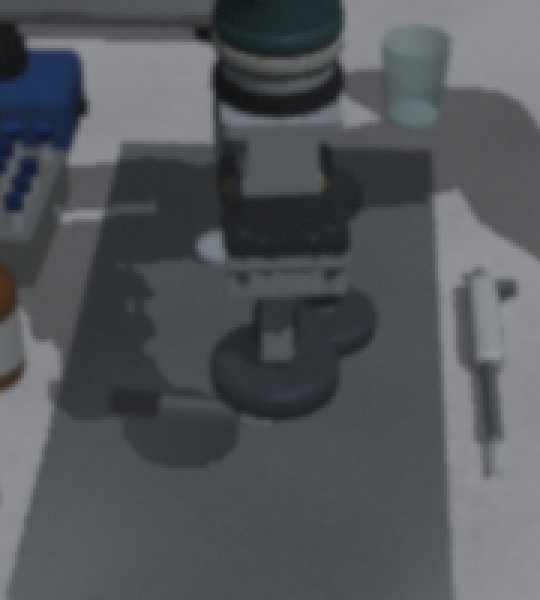

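>>> {"fn": "carry_out", "kwargs": {
  "deltas": "3 -20 0 0 0.04 0 1; 6 -46 0 0 0.09 0 1; 9 -74 0 0 0.14 0 1; 12 -102 0 0 0.19 0 1; 15 -130 0 0 0.24 0 1; 18 -158 0 0 0.29 0 1; 22 -184 0 0 0.34 0 1; 25 -203 0 0 0.384 0 1"
}}

```text
time: 27.25
tool_pos: [0.5273, 0.3968, 0.1362]
ee_rot: [3.139, -0.377, 0.129]
wrist_force: [0.2, -0.4, -7.6]
width: 0.0273
```

```bash
python3 mv.py upd "25 -203 0 0 0.384 0" go .5345 .3965 .0732 .127 .384 go .5456 .398 .0454 .127 .384;  python3 - <<'E'
from h import *
o=robot.get_obs(); print(o['tool_pos'],o['ee_rot'],o['wrist_force'],o['joint_positions'].round(2),o['width'])
E
```

```text
target delta [-22.   -0.2  65.3] [-0.  0.  0.] mm 69.0
target delta [-22.   -0.3  95.3] [-0.  0.  0.] mm 98.0
cmd [0.5305 0.3958 0.142 ] [ 3.142 -0.384  0.127]
[0.52727215 0.39684404 0.13616284] [ 3.1391478  -0.37737046  0.12918987] [ 0.15080267 -0.44140395 -7.56365221] [ 0.67  0.1   1.5  -0.2   1.23  2.15] 0.02734031121500382
```

Next I'll move to about 30 mm off the face and check the actual attitude and clearance.

>>> {"fn": "carry_out", "kwargs": {
  "deltas": "-4 0 10 0 0 0 1; -9 0 22 0 0 0 1; -13 0 35 0 0 0 1; -17 0 48 0 0 0 1; -20 0 58 0 0 0 1; -22 0 63 0 0 0 1; -22 0 65 0 0 0 1; -22 0 65 0 0 0 1"
}}

```text
time: 27.92
tool_pos: [0.5341, 0.3956, 0.0712]
ee_rot: [3.14, -0.381, 0.127]
wrist_force: [0.4, 0.3, -6.7]
width: 0.0271
```

```bash
python3 mv.py upd "-22 0 65 0 0 0";  python3 - <<'E'
from h import *
o=robot.get_obs(); t=o['tool_pos']; print(t,o['ee_rot'],o['wrist_force'],o['width'])
s=robot.snapshot('wrist'); save(s,'w11'); W=cloud(s)
# puck top plane & its distance
n=np.array([-.3716,-.0476,.9272]); C=np.array([.546,.398,.0445])
D=W-C; h=D@n; L=D-h[...,None]*n; r=np.linalg.norm(W-t-((W-t)@n)[...,None]*n,axis=-1)
m=(r<.038)&(r>.02)&(h>.03)&(h<.075); P=W[m]; print(len(P), 'h of puck top', np.median(h[m]))
if len(P)>100:
    for k in range(6):
        c0=P.mean(0); nn=np.linalg.svd(P-c0,full_matrices=False)[2][2]; nn*=np.sign(nn[2]); q=abs((P-c0)@nn)<.003; P=P[q]
    print(len(P),'normal',nn.round(3),'tilt',np.arccos(nn[2]).round(3))
s=robot.snapshot('side'); save(s,'s11'); im=s['pixels'][260:460,200:440,::-1]; cv2.imwrite('pics/s11c.png',cv2.resize(im,None,fx=3,fy=3,interpolation=3))
E
```

```text
cmd [0.5344 0.3963 0.0735] [-3.142 -0.384  0.128]
[0.53411361 0.39555908 0.07115006] [ 3.13998468 -0.38131289  0.12691676] [ 0.43282879  0.31334204 -6.74351354] 0.02714114146685137
5334 h of puck top 0.048081801056570964
4635 normal [-0.344 -0.048  0.938] tilt 0.355
```

View pics/s11c.png

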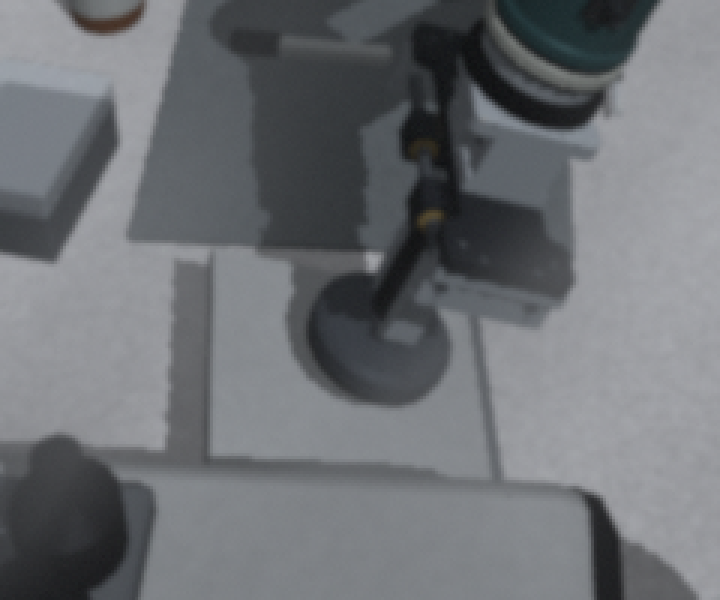

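View pics/w11.png

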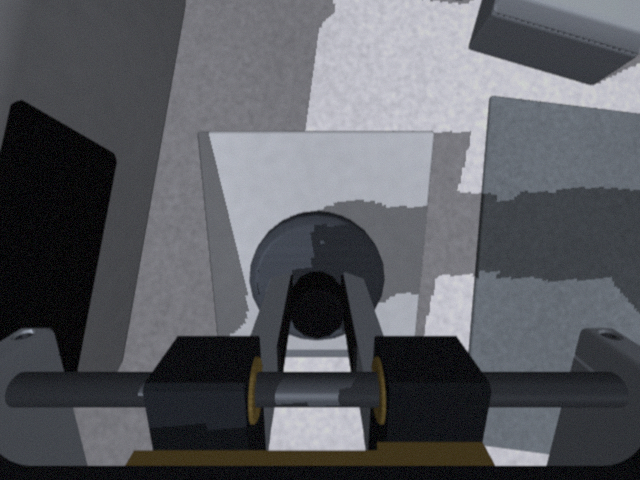

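The weight hangs over the middle of the deck, tilted about 0.36 against the slope's 0.384, with the sole about 27 mm off the face. I'll approach slowly.

>>> {"fn": "carry_out", "kwargs": {
  "deltas": "0 0 3 0 0 0 1; 0 0 7 0 0 0 1; 0 0 11 0 0 0 1; 0 0 15 0 0 0 1; 0 0 18 0 0 0 1; 0 0 20 0 0 0 1; 0 0 21 0 0 0 1; 0 0 21 0 0 0 1"
}}

```text
time: 28.68
tool_pos: [0.5424, 0.3972, 0.0529]
ee_rot: [3.141, -0.383, 0.127]
wrist_force: [0.6, 0.1, -7.1]
width: 0.0271
```

>>> {"fn": "carry_out", "kwargs": {
  "deltas": "0 0 0.5 0 0 0 1; 0 0 1 0 0 0 1; 0 0 1.5 0 0 0 1; 0 0 2 0 0 0 1; 0 0 2.5 0 0 0 1; 0 0 3 0 0 0 1; 0 0 3.5 0 0 0 1; 0 0 4 0 0 0 1"
}}

```text
time: 29.35
tool_pos: [0.544, 0.3976, 0.0497]
ee_rot: [3.141, -0.384, 0.127]
wrist_force: [0.2, -0.0, -8.7]
width: 0.0276
```

```bash
python3 mv.py upd "0 0 21 0 0 0";python3 mv.py upd "0 0 4 0 0 0"; cat > face.py <<'E'
from h import *
o=robot.get_obs(); t=o['tool_pos']; print(t.round(4),o['ee_rot'].round(3),o['wrist_force'].round(1),round(o['width'],4))
s=robot.snapshot('wrist'); W=cloud(s)
n=np.array([-.3716,-.0476,.9272]); C=np.array([.546,.398,.0445])
h=(W-C)@n; r=np.linalg.norm(W-t-((W-t)@n)[...,None]*n,axis=-1)
m=(r<.038)&(r>.02)&(h>.012)&(h<.06); P=W[m]
for k in range(6):
    c0=P.mean(0); nn=np.linalg.svd(P-c0,full_matrices=False)[2][2]; nn*=np.sign(nn[2]); q=abs((P-c0)@nn)<.003; P=P[q]
print(len(P),'puck h',((P.mean(0)-C)@n).round(4),'normal',nn.round(3),'tilt',np.arccos(nn[2]).round(3))
R=(np.linalg.norm(W-C-h[...,None]*n,axis=-1)<.075)&(h<.012)&(h>-.01); print('deck h',np.median(h[R]).round(4),R.sum())
E
python3 face.py
```

```text
cmd [0.5422 0.3973 0.054 ] [-3.142 -0.384  0.128]
cmd [0.5437 0.3975 0.0503] [-3.142 -0.384  0.128]
[0.544  0.3976 0.0497] [ 3.141 -0.384  0.127] [ 0.2 -0.  -8.7] 0.0276
3556 puck h 0.0243 normal [-0.314 -0.051  0.948] tilt 0.324
deck h -0.0011 21187
```

>>> {"fn": "carry_out", "kwargs": {
  "deltas": "0 0 0.4 0 0.01 0 1; 0 0 0.8 0 0.02 0 1; 0 0 1.2 0 0.03 0 1; 0 0 1.6 0 0.04 0 1; 0 0 2 0 0.04 0 1; 0 0 2.4 0 0.04 0 1; 0 0 2.8 0 0.04 0 1; 0 0 3 0 0.04 0 1"
}}

```text
time: 30.07
tool_pos: [0.5453, 0.3977, 0.0471]
ee_rot: [-3.142, -0.424, 0.127]
wrist_force: [-0.7, 0.2, -7.8]
width: 0.0274
```

```bash
python3 mv.py upd "0 0 3 0 0.04 0"; python3 face.py
```

```text
cmd [0.5448 0.3976 0.0475] [-3.142 -0.424  0.128]
[0.5453 0.3977 0.0471] [-3.142 -0.424  0.127] [-0.7  0.2 -7.8] 0.0274
3346 puck h 0.0222 normal [-0.326 -0.055  0.944] tilt 0.336
deck h -0.0011 22041
```

>>> {"fn": "carry_out", "kwargs": {
  "deltas": "0 0 0.3 0 0 0 1; 0 0 0.6 0 0 0 1; 0 0 0.9 0 0 0 1; 0 0 1.2 0 0 0 1; 0 0 1.5 0 0 0 1; 0 0 1.5 0 0 0 1; 0 0 1.5 0 0 0 1; 0 0 1.5 0 0 0 1"
}}

```text
time: 30.78
tool_pos: [0.5461, 0.3979, 0.0464]
ee_rot: [-3.141, -0.425, 0.127]
wrist_force: [-2.1, -1.3, -2.1]
width: 0.0275
```

```bash
python3 mv.py upd "0 0 1.5 0 0 0"; python3 face.py
```

```text
cmd [0.5454 0.3977 0.0462] [ 3.142 -0.424  0.127]
[0.5461 0.3979 0.0464] [-3.141 -0.425  0.127] [-2.1 -1.3 -2.1] 0.0275
3282 puck h 0.0211 normal [-0.309 -0.053  0.95 ] tilt 0.319
deck h -0.0011 22143
```

>>> {"fn": "carry_out", "kwargs": {
  "deltas": "0 0 0.3 0 0.01 0 1; 0 0 0.6 0 0.02 0 1; 0 0 0.8 0 0.03 0 1; 0 0 1 0 0.03 0 1; 0 0 1 0 0.03 0 1; 0 0 1 0 0.03 0 1; 0 0 1 0 0.03 0 1; 0 0 1 0 0.03 0 1"
}}

```text
time: 31.5
tool_pos: [0.5477, 0.3987, 0.047]
ee_rot: [-3.14, -0.458, 0.126]
wrist_force: [-1.0, -1.9, 6.9]
width: 0.0274
```

```bash
python3 mv.py upd "0 0 1 0 0.03 0"; python3 face.py;python3 - <<'E'
from h import *
s=robot.snapshot('side'); im=s['pixels'][320:420,260:400,::-1]; cv2.imwrite('pics/s12c.png',cv2.resize(im,None,fx=5,fy=5,interpolation=3))
E
```

```text
cmd [0.5458 0.3978 0.0453] [ 3.142 -0.454  0.128]
[0.5477 0.3987 0.047 ] [-3.14  -0.458  0.126] [-1.  -1.9  6.9] 0.0274
3326 puck h 0.0206 normal [-0.282 -0.048  0.958] tilt 0.29
deck h -0.0011 21904
```

View pics/s12c.png

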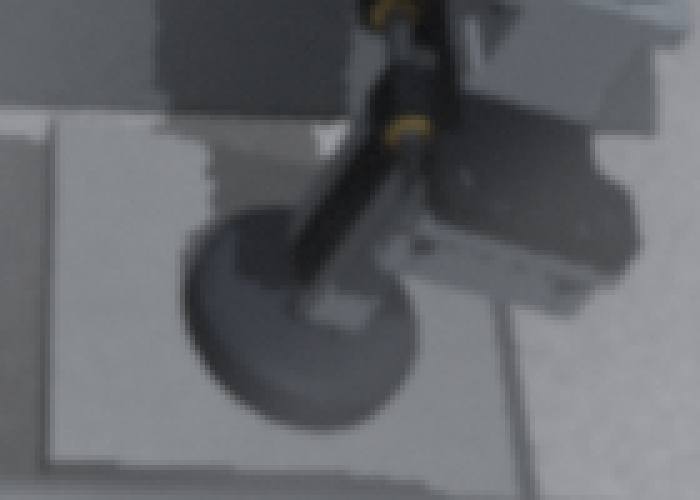

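```bash
cat > face2.py <<'E'
from h import *
o=robot.get_obs(); t=o['tool_pos']; print(t.round(4),o['ee_rot'].round(3),o['wrist_force'].round(1),round(o['width'],4))
yaw=.128; th=.384
ex=np.array([np.cos(th)*np.cos(yaw),np.cos(th)*np.sin(yaw),np.sin(th)]); ey=np.array([-np.sin(yaw),np.cos(yaw),0]); n=np.cross(ex,ey); C=np.array([.546,.398,.0445])
for c in ('wrist','side','top'):
    s=robot.snapshot(c); W=cloud(s); D=W-C; a=D@ex;b=D@ey;h=D@n
    print(c)
    for lo in range(-80,85,10):
        row=[]
        for bb in (-60,-30,-20,20,30,60):
            m=(abs(a*1000-lo-5)<5)&(abs(b*1000-bb)<6)&(h>-.02)&(h<.05); row.append(f'{np.median(h[m])*1000:5.1f}' if m.sum()>3 else '  .  ')
        print(lo+5,row)
E
python3 face2.py
```

```text
[0.5477 0.3986 0.0471] [-3.14  -0.458  0.126] [-0.4 -2.3  5.4] 0.0274
wrist
-75 ['  .  ', '  .  ', ' -1.2', ' -1.2', ' -1.1', '  .  ']
-65 ['  .  ', '  .  ', ' -1.1', ' -1.0', '  .  ', '  .  ']
-55 ['  .  ', '  .  ', ' -1.1', ' -1.1', '  .  ', '  .  ']
-45 [' -1.1', '  .  ', ' -0.7', ' -1.2', '  .  ', ' -1.1']
-35 [' -1.1', '  .  ', ' 19.4', ' 19.5', '  .  ', ' -1.1']
-25 [' -1.1', '  .  ', ' 20.1', ' 20.2', '  .  ', ' -1.2']
-15 [' -1.0', ' 19.4', '  .  ', '  .  ', ' 20.0', ' -1.2']
-5 [' -1.0', ' 20.5', '  .  ', ' 20.6', ' 20.4', ' -1.1']
5 [' -1.1', ' 20.8', ' 36.7', ' 36.8', ' 20.8', ' -1.1']
15 [' -1.1', ' 20.6', ' 21.1', ' 20.9', ' 20.8', ' -1.1']
25 [' -1.1', ' 16.7', ' 21.0', ' 21.1', ' 18.4', ' -1.1']
35 [' -1.1', ' -1.0', '  2.6', ' 15.2', ' -1.0', ' -1.0']
45 [' -1.1', ' -1.1', ' -1.1', ' -1.0', ' -1.0', ' -1.1']
55 [' -1.1', ' -1.1', ' -1.1', ' -1.1', ' -1.0', ' -1.0']
65 [' -1.1', ' -1.1', ' -1.1', ' -1.1', ' -1.1', ' -1.1']
75 [' -1.1', ' -1.0', ' -1.1', ' -1.1', ' -1.1', ' -1.1']
85 [' -1.3', ' -1.3', ' -1.2', ' -1.1', ' -1.2', ' -1.1']
side
-75 ['  .  ', ' -0.8', ' -0
[... 1260 characters left out ...]
 ']
-25 [' -0.8', '  .  ', '  .  ', '  .  ', '  .  ', ' -2.2']
-15 [' -0.9', ' 20.6', ' 19.9', '  .  ', '  .  ', ' -0.4']
-5 [' -1.3', ' 21.9', ' 24.7', '  .  ', '  .  ', ' -1.6']
5 [' -0.3', ' 20.9', ' 25.9', ' 33.5', ' 21.6', '  0.2']
15 [' -1.2', ' 20.3', ' 22.2', ' 21.7', ' 19.7', ' -1.1']
25 [' -0.9', ' 12.2', ' 21.8', ' 20.0', ' 19.8', ' -0.2']
35 [' -0.5', '  0.9', ' 11.8', ' 14.6', '  0.1', '  0.3']
45 [' -2.0', '  0.0', '  0.1', ' -1.6', ' -0.9', ' -0.1']
55 ['  0.0', ' -0.4', ' -1.3', ' -0.6', ' -1.3', ' -0.8']
65 [' -1.7', '  0.4', ' -0.6', '  0.1', ' -0.7', ' -0.6']
75 [' -0.8', ' -0.1', ' -0.0', '  0.8', '  0.2', ' -1.1']
85 [' -1.1', ' -2.1', ' -1.3', ' -2.2', ' -0.6', ' -1.8']
```

Measured against the deck face in the wrist camera, the puck top is 20.5–22 mm high all across, so the sole is seated. It's centred within a few mm. I'll undo the slight over-tilt and release.

>>> {"fn": "carry_out", "kwargs": {
  "deltas": "0 0 -0.3 0 -0.01 0 1; 0 0 -0.6 0 -0.02 0 1; 0 0 -0.8 0 -0.03 0 1; 0 0 -0.8 0 -0.03 0 1; 0 0 -0.8 0 -0.03 0 1; 0 0 -0.8 0 -0.03 0 0.8; 0 0 -0.8 0 -0.03 0 0.6; 0 0 -0.8 0 -0.03 0 0.4"
}}

```text
time: 32.42
tool_pos: [0.5446, 0.3973, 0.0441]
ee_rot: [3.14, -0.421, 0.127]
wrist_force: [0.2, 0.3, -0.7]
width: 0.0376
```

```bash
python3 mv.py upd "0 0 -0.8 0 -0.03 0"; python3 face2.py | head -20
```

```text
cmd [0.5455 0.3977 0.046 ] [ 3.142 -0.424  0.128]
[0.5446 0.3973 0.0441] [ 3.14  -0.421  0.127] [ 0.2  0.3 -0.7] 0.0376
wrist
-75 ['  .  ', ' -1.2', ' -1.2', ' -1.2', ' -1.2', '  .  ']
-65 ['  .  ', ' -1.0', ' -1.0', ' -1.1', ' -1.1', '  .  ']
-55 ['  .  ', ' -1.1', ' -1.1', ' -1.2', ' -1.1', '  .  ']
-45 [' -1.1', ' -1.2', ' -1.2', ' -0.6', ' -1.4', ' -1.2']
-35 [' -1.1', '  .  ', ' 19.3', ' 19.5', '  .  ', ' -1.0']
-25 [' -1.1', '  .  ', ' 19.8', ' 19.8', '  .  ', ' -1.1']
-15 [' -1.1', '  .  ', ' 20.1', ' 20.0', '  .  ', ' -1.1']
-5 [' -1.1', ' 19.5', ' 20.5', ' 20.7', ' 20.1', ' -1.1']
5 [' -1.1', ' 20.3', ' 28.3', ' 26.6', ' 20.5', ' -1.1']
15 [' -1.1', ' 19.3', ' 19.9', ' 19.9', ' 19.7', ' -1.0']
25 [' -1.0', '  8.4', ' 19.4', ' 19.7', ' 16.1', ' -1.1']
35 [' -1.1', ' -1.1', ' -0.5', '  5.0', ' -1.1', ' -1.1']
45 [' -1.1', ' -1.1', ' -1.1', ' -1.1', ' -1.1', ' -1.2']
55 [' -1.1', ' -1.1', ' -1.0', ' -1.0', ' -1.0', ' -1.0']
65 [' -1.1', ' -1.1', ' -1.0', ' -1.1', ' -1.1', ' -1.0']
75 [' -1.1', ' -1.1', ' -1.1', ' -1.0', ' -1.0', ' -1.1']
85 [' -1.2', ' -1.2', ' -1.3', ' -1.3', ' -1.3', ' -1.2']
side
```

It's released and flat, with the top 20.5–21 mm above the face everywhere. I'll back off along the tool axis.

>>> {"fn": "carry_out", "kwargs": {
  "deltas": "0 0 0 0 0 0 0.4; 0 0 0 0 0 0 0.4; 0 0 -5 0 0 0 0.4; 0 0 -15 0 0 0 0.4; 0 0 -35 0 0 0 0.4; 0 0 -60 0 0 0 0.4; 0 0 -85 0 0 0 0.4; 0 0 -105 0 0 0 0.4"
}}

```text
time: 33.23
tool_pos: [0.5026, 0.3927, 0.1444]
ee_rot: [-3.14, -0.427, 0.126]
wrist_force: [-0.0, 0.2, 0.6]
width: 0.0562
```

>>> {"fn": "carry_out", "kwargs": {
  "deltas": "0 5 -5 0 0 0 0.4; 0 20 -10 0 0 0 0.4; 0 40 -15 0 0 0 0.4; 0 65 -20 0 0 0 0.4; 0 90 -20 0 0 0 0.4; 0 115 -20 0 0 0 0.4; 0 135 -20 0 0 0 0.4; 0 140 -20 0 0 0 0.4"
}}

```text
time: 33.9
tool_pos: [0.5125, 0.2493, 0.1591]
ee_rot: [3.14, -0.424, 0.124]
wrist_force: [0.5, 0.1, -0.7]
width: 0.0563
```

```bash
python3 mv.py upd "0 0 -105 0 0 0";python3 mv.py upd "0 140 -20 0 0 0"; python3 - <<'E'
from h import *
o=robot.get_obs(); print(o['time'],o['tool_pos'],o['wrist_force'])
yaw=.128; th=.384
ex=np.array([np.cos(th)*np.cos(yaw),np.cos(th)*np.sin(yaw),np.sin(th)]); ey=np.array([-np.sin(yaw),np.cos(yaw),0]); n=np.cross(ex,ey); C=np.array([.546,.398,.0445])
for c in ('side','top'):
    s=robot.snapshot(c); save(s,'end'+c); W=cloud(s); D=W-C; a=D@ex;b=D@ey;h=D@n
    m=(h>.012)&(h<.026)&(np.hypot(a,b)<.07); A=a[m];B=b[m];H=h[m]
    print(c,'puck centre a,b',(A.max()+A.min())/2,(B.max()+B.min())/2,len(A))
    q=(H>.016); X=np.c_[A[q],B[q],np.ones(q.sum())]; print('slope rel deck',np.linalg.lstsq(X,H[q],rcond=None)[0].round(4))
    for t in ('weight_a','dish','marker','pipette','reagent','rack'):
        for d in robot.place_of(s,t)[:3 if t=='weight_a' else 1]: print(c,t,round(d['p'],2),c2w(s,d['at']).round(3))
E
```

```text
cmd [0.5027 0.3922 0.1417] [ 3.142 -0.424  0.128]
cmd [0.5123 0.2523 0.1599] [ 3.142 -0.424  0.128]
33.9 [0.51246084 0.24934383 0.15907557] [ 0.46082546  0.06970068 -0.6716911 ]
side puck centre a,b -9.783642355319297e-05 0.002489456877767332 1173
slope rel deck [-0.0075 -0.0172  0.0204]
side weight_a 0.94 [0.542 0.398 0.044]
side weight_a 0.84 [ 0.504 -0.045  0.   ]
side weight_a 0.8 [ 0.521 -0.237  0.011]
side dish 0.56 [ 0.599 -0.142  0.004]
side pipette 0.74 [ 0.375 -0.003 -0.001]
side reagent 0.85 [0.769 0.012 0.005]
side rack 0.63 [ 0.78  -0.176  0.003]
top puck centre a,b -9.4631004251583e-05 0.00023906809050997999 856
slope rel deck [-0.0039  0.0043  0.02  ]
top weight_a 0.77 [0.546 0.404 0.043]
top weight_a 0.69 [ 0.519 -0.238  0.009]
top weight_a 0.65 [ 0.506 -0.052  0.005]
top dish 0.68 [ 0.597 -0.146  0.007]
top marker 0.57 [0.602 0.068 0.009]
top pipette 0.96 [ 0.38  -0.003 -0.002]
top reagent 0.72 [ 0.771  0.019 -0.001]
top rack 0.62 [ 0.783 -0.173 -0.002]
```

View pics/endside.png

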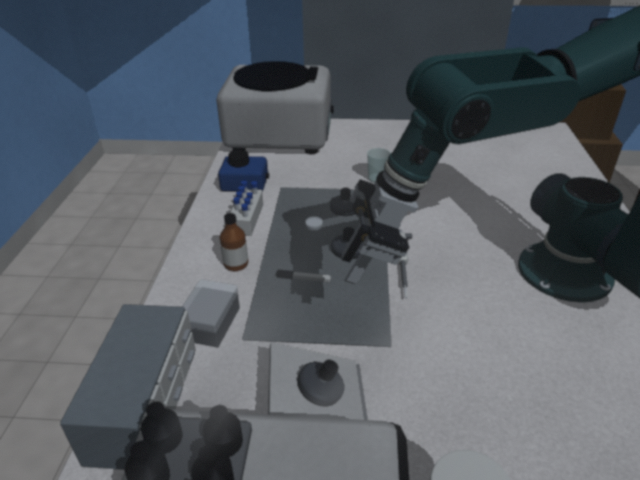

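View pics/endtop.png

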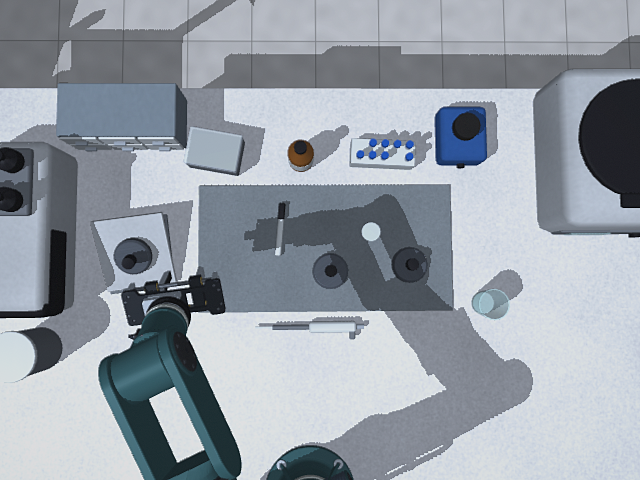

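The side view shows the weight upright on the deck at (322,380), and the top view shows it at (133,255). The other two stand on the board at (330,270) and (410,264), the bystanders are in place, and the arm is clear. I'll hand in.

```bash
python3 - <<'E'
from h import *
print(robot.close_job())
E
```

```text
the job is handed in; nothing more can be done
None
```

I set weight_c (the left one, nearest the deck) on the middle of the sloping deck, let go, and handed the job in at about 34 s. `close_job` gives no verdict, so this rests on my own checks.

**Feel test**

Each weight was dragged about 46 mm along the board.

| Weight | Drag force | Load added or taken off | Friction |
|---|---|---|---|
| Right (a) | 2.7–2.9 N | pressed with 1.5–2.4 N | about 0.26–0.3 |
| Middle (b) | 3.2 N, then 5.2 N | pressed with 4.4–5.8 N | about 0.24, then 0.43 |
| Left (c) | 4.8–5.5 N | about 1 N bearing up | about 0.7 |

The a, b and c labels are my own. Only the left weight's reading falls in the gripping range.

**Last checks**
- **On the deck:** the weight sits within about 3 mm of the middle and parallel to the face within about 0.02 rad. It was still there after the gripper had moved clear.
- **On the board:** the other two weights stand at about (0.52, -0.24) and (0.505, -0.05).
- **Bystanders:** the dish, marker, pipette, reagent and rack still read within about 6 mm of where they started. I checked the beaker and tip box only by eye in the last pictures.

**What went wrong or disagreed**
- **Middle weight:** its second force reading was ambiguous and I did not repeat it. I relied on the left weight's clean reading and on its holding on the slope.
- **Tipping:** the first pull on the left weight, by the knob, tipped it about 0.22 rad. That brought its computed height to about 15 mm, right at the lift limit, before it had moved 25 mm. I laid it flat again and dragged it by pushing on its rim.
- **Gripper tips:** the real finger tips were about 26 mm short of the reported tool point. One push passed over the puck without touching it, and my early knob grips were shallow. I corrected for this before the final grasp.

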